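# Pack the nail-drill handpiece and buffer in the instrument tray and lock the keeper bar

### The arm

A 6-joint arm with a two-finger parallel gripper is mounted at the origin on a cart in front of the work surface, level with it; the furniture and walls round the work are solid. World frame = base frame: x ahead of the robot, y to its left, z up, the work surface at z = 0. Lengths are in mm, angles in rad, forces in N, time in s.
With the tool pointing down it reaches from about 350 to 875 mm from the base axis. Payload 4.2 kg.
Tool frame: the origin (TCP) lies midway between the tips of the shut fingers; the grasp point (between the pads) lies 19 mm behind it (r.grip_point_offset is the z of the grasp point in the tool frame, in mm); z points along the fingers, y is the line along which they close (so a half turn about z gives the same grasp; the last joint's range is limited). The gripper opens to 85 mm and grips with 20 to 120 N. Pads are 22 mm wide; open, the fingers measure 114 mm over their backs; the gripper's body (76 mm by 85 mm) begins 54 mm behind the grasp point. The pads swing forward as they close: fully open they stand 13 mm farther back than shut.
Start: joints at [-1.042, 0.385, 0.008, 0, -1.194, -0.259], TCP at [166.603, -602.364, 231.312] pointing down, gripper open.
Joint ranges: [-3.14, 3.14], [-1.21, 2.06], [-1.07, 1.41], [-3.16, 2.05], [-2.99, -0.16], [-3.1, 3.1]. Speed limits (rad/s): [2.79, 2.79, 3.14, 3.14, 3.14, 3.14].

### API

Orientations are given as a rotation vector (axis times angle).
In Python, from cell import r, camera gives the robot as it stands. The module is installed in compiled form; this text tells all that it offers.
- The arm moves only by the tool servo_tool, never from a script. Its argument "targets" is a list of rows, each an object of numbers: "tx", "ty", "tz": the shift along the tool's x, y, z in cm; "rx", "ry", "rz": the turn, a rotation vector about the tool's x, y, z in rad; "grip": the finger opening in cm, from 0 to 8.54. A call has 1 to 20 rows; each row is the pose to reach, as a shift and turn from the pose commanded when the call began, along the tool's axes at that moment; what a row does not reach only later rows make up. A row lasts 1/12 s, in which the tool goes at most 41.7 mm and 7.16 degrees, less where a joint would pass 70% of its speed; a pose out of reach is approached as far as the arm can. A call with a gripper value outside its range is refused whole. The fingers move at their own pace and stop on an object; the grip force is fixed at half the most. Time passes only in rows, so rows that repeat a pose let the fingers close. It gives the time, the measured TCP pose, the force, the opening and the grip force at its end, in the units of the state.
- r.state(): the state, without advancing time (a new reading comes with each control period).
- camera(name): name is "scene" or "top" or "wrist"; returns a dict with "frame" (420x560x3 uint8, red, green, blue), "fov_y" (degrees; the focal length in pixels is half the picture's height over the tangent of half this angle, whatever the lens; pixels are square), "cx", "cy" (the principal point, pixels), "rvec" (rotation vector, rad) and "tvec" (3), from world to camera coordinates, as OpenCV has them; the wrist camera has in their place "tool_from_camera" (4x4, takes a point from camera to tool coordinates, whose origin is the TCP and whose axes are the flange's). Camera axes: x right, y down, z forward; pixel columns grow to the right and rows downward; lengths in mm; the calibration is good to about 2 mm. A picture is of the moment at which its call begins: read the wrist's pose just before it. There is no depth.
- r.sign_off(): hands the job in; it is judged then, once.
The state is a dict: "time": time; "q": joint angles; "qvel": joint speeds; "joint_torque": joint torques, N m; "ee_pos": TCP position; "eef_rot": TCP orientation; "ft_force": force on the tool from outside, world axes, zero at the start; "torque": the same for the moment, N m; "opening": finger opening in mm; "grip_force": force on a finger pad.
Only numpy, scipy, OpenCV 4.12 (cv2) and the standard library are available. Lean on these libraries where they do the work, as an engineer would, in place of code of your own. Each camera call takes 0.05 s, during which the arm holds its last target. There are 200 camera calls.

### The job

Pack the steel instrument tray for transport: lift the drill handpiece up off the two hooks of its stand and lay it in the tray's narrower, round-bottomed channel, and lay the white buffer block in the wider, square channel, each centred lengthwise and fully down on both rails. If the hinged keeper bar is in the way, swing it aside first; once both tools are in, swing it shut across them until its end snaps past the spring ball of the catch and rests against the stop. Leave the varnish bottles, the powder tub and the cream tube standing where they are.

Things in the scene. Friction and masses are not known exactly. Their poses are not given: they have to be found in the camera images.
- instrument_tray: Fixed steel tray, perforated base 200 (x) by 212 mm (y), 5 mm thick, rim 12 mm high. Origin on the table midway between two off-white notched rails that run along its y at x = -28 and +28 mm (10 mm thick: 46 mm of finger room between them); z up; yaw -0.2 to 0.45. Tools lie across both rails, along the tray's x. Rail teeth end at z = 31 mm, corners rounded 5 mm.
- round_channel (a point): Middle of the round-bottomed handpiece channel, 26 mm wide, on its floor: tray x = 0, y = +30, z = 16 mm. Axes as the tray's. Seated, the handpiece's origin is at tray z = 15 mm here, its y along the tray's x, either way round.
- square_channel (a point): Middle of the square-bottomed buffer channel, 31 mm wide, on its floor: tray x = 0, y = -27, z = 15 mm. Axes as the tray's. Seated, the buffer's origin is at this point, its y along the tray's x, either way round.
- keeper (a joint): Angle of the keeper bar on its upright pivot, rad. 0 = shut, along the tray's -y; grows clockwise from above; 1.57 = along the tray's -x, clear of the channels; stop at 2.0. Starts 0.35 to 1.5, stays where left (0.5 N at the knob). Bar 12 mm wide, z = 44 to 52 mm, passes 3 to 5 mm over seated tools. From 0.08 rad push 6 N past the spring ball; below 0.035 the ball drives it home.
- keeper_knob (a point): Centre (z = 63 mm) of the upright black knob on the bar, 13 mm in diameter, z = 52 to 74 mm, 135 mm from the pivot: tray x = -135 sin q, y = 80 - 135 cos q mm at joint value q. Pinch it from above or push it sideways.
- keeper_pivot (a point): The bar's upright pivot axis at bar height: tray x = 0, y = +80, z = 48 mm. The bar's round boss here has radius 10 mm, the post below it 7 mm.
- catch (a point): Spring ball of the catch: tray x = -6, y = -80, z = 48 mm. Its housing fills tray x = -17 to +9, y = -88 to -109 mm, up to z = 54 mm; the stop ear x = +4 to +9, y = -68 to -88 mm, up to z = 52 mm. The bar's end (155 mm from the pivot) must pass the ball towards +x and rest at the ear.
- hook_stand: Fixed stand of the handpiece: dark base 90 by 120 mm, origin on the table under the handpiece's middle, z up, yaw -0.9 to 0.9. Two wire posts 6 mm thick at x = +18, y = -36 and +36 mm, up to z = 121 mm, each with an upturned hook towards -x: level arm, upper side at z = 98 mm, tip at x = -20 mm up to z = 117 mm. Between the hooks only a cross wire at z = 45 mm.
- handpiece: White and grey drill handpiece, a rod 189 mm long, 24 mm thick. Origin: middle of its underside; y its long axis, z up. Ribbed body y = -59 to +59 mm, 20 mm wide for the fingers, z = 1 to 24 mm. Starts level in both hooks, origin at z = 97 mm, y along the stand's y. Grip across its middle from above; lift 25 mm or more to clear the hook tips. About 0.16 kg.
- buffer_block: White buffer block, 26 (x) by 92 (y) by 26 mm (z), loose on the table, about 20 g. Origin: middle of its underside; y along its length. Starts with yaw -0.8 to 0.8; a varnish bottle stands near each of two diagonal corners.
- plum_varnish: Bystander: dark plum varnish bottle, tan cap, 31 mm across, 72 mm high, loose, about 48 mm along x and 50 mm along y from the buffer. Origin: middle of its underside, z up.
- beige_varnish: Bystander: beige varnish bottle, black cap, 26 mm across, 72 mm high, loose, about -50 mm along x and -48 mm along y from the buffer. Origin: middle of its underside, z up.
- powder_tub: Bystander: white powder tub, white lid, 55 mm across, 44 mm high, loose, about 80 mm in front (-x) of the stand's origin. Origin: middle of its underside, z up.
- cream_tube: Bystander: cream tube standing loose on its green cap, 35 by 40 mm, 106 mm high, about 135 mm along the tray's x, behind its far rim. Origin: middle of its underside, z up.
There are look-alikes about, which are no part of the job. Leave any purple or turquoise look-alike of the buffer_block alone.

How it is judged (in metres and radians):
On the way:
1. both tools lie fully down in their channels while the keeper is still open (x of handpiece in the frame of instrument_tray between -0.015 and 0.015 m and y of handpiece in the frame of instrument_tray between 0.025 and 0.035 m and z of handpiece in the frame of instrument_tray between 0.011 and 0.019 m and angle between the y axis of each of handpiece, buffer_block and the x axis of instrument_tray, either way round below 0.12 rad and x of buffer_block in the frame of instrument_tray between -0.015 and 0.015 m and y of buffer_block in the frame of instrument_tray between -0.032 and -0.022 m and z of buffer_block in the frame of instrument_tray between 0.011 and 0.019 m and value of joint keeper above 0.2 rad), for 0.2 s.
At the end, for the whole second after the job is handed in: Both tools at rest in their channels, each within 15 mm of its seated place lengthwise, 5 mm sideways, 4 mm in height and 0.12 rad; the keeper is shut past its spring ball (joint below 0.03 rad); the four bystanders are within 25 mm of where they started (x of handpiece in the frame of instrument_tray between -0.015 and 0.015 m and y of handpiece in the frame of instrument_tray between 0.025 and 0.035 m and z of handpiece in the frame of instrument_tray between 0.011 and 0.019 m and angle between the y axis of each of handpiece, buffer_block and the x axis of instrument_tray, either way round below 0.12 rad and x of buffer_block in the frame of instrument_tray between -0.015 and 0.015 m and y of buffer_block in the frame of instrument_tray between -0.032 and -0.022 m and z of buffer_block in the frame of instrument_tray between 0.011 and 0.019 m and value of joint keeper below 0.03 rad and linear speed of each of handpiece, buffer_block below 0.02 m/s and distance of each of plum_varnish, beige_varnish, powder_tub, cream_tube from where it was at the start of the episode below 0.025 m); the robot touches nothing.
It fails at once if the plum varnish is knocked over (angle between plum_varnish's own z axis and vertical above 0.6 rad).
It fails at once if the beige varnish is knocked over (angle between beige_varnish's own z axis and vertical above 0.6 rad).
It fails at once if the powder tub is knocked over (angle between powder_tub's own z axis and vertical above 0.6 rad).
It fails at once if the cream tube is knocked over (angle between cream_tube's own z axis and vertical above 0.6 rad).
It also fails if it takes over 72 s, if anything falls off the work surface, if the arm or the gripper's body presses on something with over 40 N, if the wrist force passes 120 N, or if a joint passes its speed limit or range.

## Working session

There is one attempt and no reset: what is moved stays moved. The work goes in short steps, Python scripts to look and compute and a tool call to move; the robot and the scene stay as the last step left them, time stands still between calls to the robot, and variables do not carry over. Pictures are saved under pics/ and viewed, at most 10 in all, crops included, and the job is handed in when it is done.

Besides the shell and the picture viewer there is one more tool, called after "Request:" as name(argument=value, ...) on one line, values as JSON. servo_tool: Moves the arm, as the interface text tells. Its arguments: {"type":"object","properties":{"targets":{"type":"array"}},"required":["targets"]}

```bash
mkdir -p pics
python3 - <<'E'
from cell import r,camera
import cv2,pickle
s=r.state();print({k:s[k] for k in('time','ee_pos','eef_rot','ft_force','opening')},r.grip_point_offset)
d={}
for n in('scene','top'):
    c=camera(n);d[n]=c;cv2.imwrite(f'pics/{n}0.png',c['frame'][:,:,::-1]);print(n,c['fov_y'],c['cx'],c['cy'],c['rvec'],c['tvec'])
pickle.dump(d,open('c0.pkl','wb'))
E
```

```text
{'time': 0.0, 'ee_pos': array([ 166.45400151, -601.80880094,  230.2346367 ]), 'eef_rot': array([ 0.42221902, -3.11267499, -0.00335217]), 'ft_force': array([ 0.43532375, -0.32152655, -0.07139902]), 'opening': 85.5255192838441} -18.700000000000003
scene 44.12364274605682 278.28860300582977 205.6756299266303 [ 0.63049723 -2.35165874  1.52224551] [ 509.0267953   215.46807539 1257.72697358]
top 50.57899946304707 285.62118425697116 201.6955265504462 [ 2.20420458 -2.15248861  0.09738996] [ -42.225549    602.222511   1235.01028393]
```

View pics/top0.png

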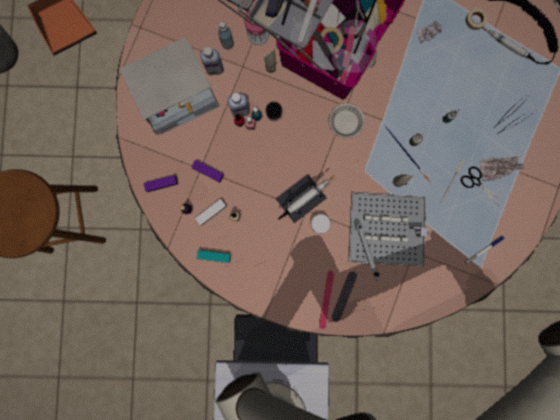

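View pics/scene0.png

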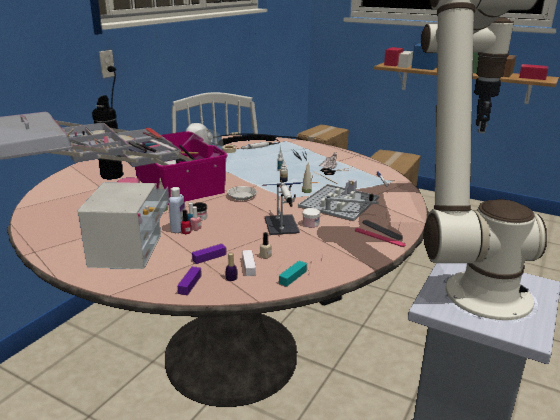

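The white block in the top view is at (211,211). The look-alikes are purple at (160,183) and (208,171), and turquoise at (214,256). Only the white one fits, because it has the plum bottle at (187,208) and the beige one at (235,214) at its diagonal corners. The handpiece is at (303,198), the tray at (387,229), and the keeper runs from (358,225) to about (376,272). I'll confirm in a crop.

```bash
cat > h.py <<'E'
import numpy as np,cv2,pickle
from scipy.spatial.transform import Rotation as R
from cell import r,camera
def K(c):
    f=c['frame'].shape[0]/2/np.tan(np.radians(c['fov_y']/2)); return np.array([[f,0,c['cx']],[0,f,c['cy']],[0,0,1.]])
def snap(n):
    s=r.state(); c=camera(n)
    if n=='wrist':
        T=np.eye(4);T[:3,:3]=R.from_rotvec(s['eef_rot']).as_matrix();T[:3,3]=s['ee_pos'];W=T@c['tool_from_camera']
    c['W']=W if n=='wrist' else None
    return fix(c)
def fix(c):
    if c.get('W') is None:
        Rm=R.from_rotvec(np.ravel(c['rvec'])).as_matrix();W=np.eye(4);W[:3,:3]=Rm.T;W[:3,3]=-Rm.T@np.ravel(c['tvec']);c['W']=W
    return c
def cast(c,uv,z):
    uv=np.atleast_2d(uv).astype(float);d=np.c_[uv,np.ones(len(uv))]@np.linalg.inv(K(c)).T@c['W'][:3,:3].T;o=c['W'][:3,3]
    return o+d*((z-o[2])/d[:,2])[:,None]
def proj(c,P):
    p=(np.atleast_2d(P)-c['W'][:3,3])@c['W'][:3,:3]@K(c).T; return p[:,:2]/p[:,2:]
def goal(p,yaw):
    """down-pointing tool, tool y closing line at world angle yaw; prints shift (cm) in tool axes and rz"""
    s=r.state();Rm=R.from_rotvec(s['eef_rot']).as_matrix();d=Rm.T@(np.array(p)-s['ee_pos'])/10
    a=np.arctan2(Rm[1,1],Rm[0,1]);e=-((yaw-a+np.pi/2)%np.pi-np.pi/2)
    print('t',d.round(2),'rz',round(e,3),'q6',s['q'][5].round(3),'pos',s['ee_pos'].round(1),'tilt',np.round(Rm[:,2],3))
E
python3 - <<'E'
from h import *
c=fix(pickle.load(open('c0.pkl','rb'))['top'])
f=c['frame'];cv2.imwrite('pics/crop1.png',cv2.resize(f[150:285,175:435],None,fx=3,fy=3,interpolation=cv2.INTER_CUBIC)[:,:,::-1])
g=f.astype(int);m=((g.min(2)>105)&(g.max(2)-g.min(2)<45)).astype(np.uint8)
n,l,st,ce=cv2.connectedComponentsWithStats(m)
for i in range(1,n):
    if st[i,4]>60 and 150<ce[i][1]<290 and 170<ce[i][0]<440: print(ce[i].round(1),st[i],cv2.minAreaRect(np.argwhere(l==i)[:,::-1].astype(np.float32)),cast(c,ce[i],26).round(0))
for n,p,z in(('tray',(387,229),5),('hp',(303,198),115),('pivot',(358,225),52),('knob',(376,272),70)):print(n,cast(c,p,z).round(0))
print(c['W'][:3,3])
E
```

```text
[302.4 199.9] [288 189  30  23 224] ((302.376953125, 199.984619140625), (7.1041693687438965, 33.76673126220703), 52.12501525878906) [[609. -75.  26.]]
[209.3 212. ] [194 199  31  27 325] ((209.32205200195312, 211.95960998535156), (9.765928268432617, 33.830299377441406), 52.594642639160156) [[569. 187.  26.]]
[320.7 224. ] [310 214  22  22 334] ((320.7000427246094, 224.10003662109375), (20.124608993530273, 20.124608993530273), 26.56505012512207) [[ 542. -129.   26.]]
tray [[ 533. -321.    5.]]
hp [[606. -73. 115.]]
pivot [[ 541. -230.   52.]]
knob [[ 414. -277.   70.]]
[ 494.0202182   -25.66424477 1282.57191678]
```

View pics/crop1.png

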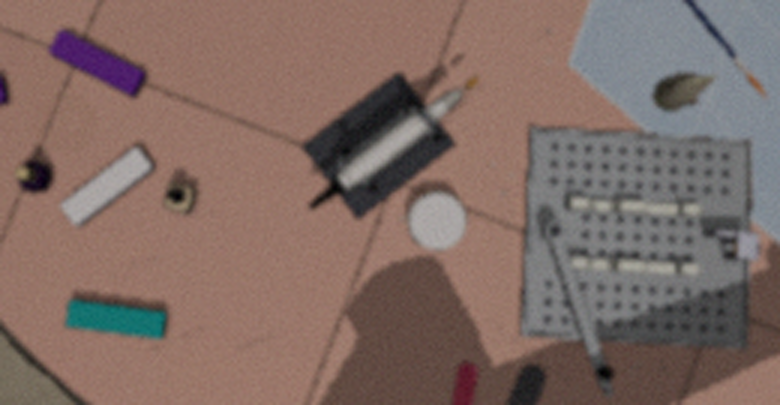

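The crop confirms it: the white block is at top-view (211,212), between the plum bottle (187,208) and the beige bottle (235,214). The keeper is partly open, with its knob near (376,274). Next I'll work out a wrist view over the tray.

Run:
```python
from h import *
c=snap('wrist');print(c['tool_from_camera'].round(3),c['fov_y'],c['cx'],c['cy'])
goal([533-0,-321,330],np.pi/2)
goal([450,-321,330],np.pi/2)
```

```text
[[ 1.00000e-03 -9.53000e-01 -3.04000e-01  7.70360e+01]
 [ 1.00000e+00  1.00000e-03  0.00000e+00  7.63000e-01]
 [-0.00000e+00 -3.04000e-01  9.53000e-01 -1.42767e+02]
 [ 0.00000e+00  0.00000e+00  0.00000e+00  1.00000e+00]] 69.4734387248341 283.24064793901226 209.4805085269634
t [-42.81  17.33  -9.93] rz 0.27 q6 -0.259 pos [ 166.5 -602.   230.5] tilt [-0.001  0.002 -1.   ]
t [-34.81  19.55  -9.92] rz 0.27 q6 -0.259 pos [ 166.5 -602.   230.5] tilt [-0.001  0.002 -1.   ]
```

Request:
servo_tool(targets=[{"tx": -19,"ty": 10.4,"tz": -4,"rz": 0.14},{"tx": -38.3,"ty": 20.8,"tz": -4,"rz": 0.27},{"tx": -38.3,"ty": 20.8,"tz": -4,"rz": 0.27},{"tx": -38.3,"ty": 20.8,"tz": -4,"rz": 0.27},{"tx": -38.3,"ty": 20.8,"tz": -4,"rz": 0.27},{"tx": -38.3,"ty": 20.8,"tz": -4,"rz": 0.27},{"tx": -38.3,"ty": 20.8,"tz": -4,"rz": 0.27},{"tx": -38.3,"ty": 20.8,"tz": -4,"rz": 0.27},{"tx": -38.3,"ty": 20.8,"tz": -4,"rz": 0.27},{"tx": -38.3,"ty": 20.8,"tz": -4,"rz": 0.27},{"tx": -38.3,"ty": 20.8,"tz": -4,"rz": 0.27},{"tx": -38.3,"ty": 20.8,"tz": -4,"rz": 0.27},{"tx": -38.3,"ty": 20.8,"tz": -4,"rz": 0.27},{"tx": -38.3,"ty": 20.8,"tz": -4,"rz": 0.27},{"tx": -38.3,"ty": 20.8,"tz": -4,"rz": 0.27},{"tx": -38.3,"ty": 20.8,"tz": -4,"rz": 0.27}])

```text
invalid input
```

Run:
```python
from h import *
s=r.state();print(s['time'],s['ee_pos'],np.abs(s['qvel']).max())
c=snap('wrist');pickle.dump(c,open('w1.pkl','wb'));cv2.imwrite('pics/w1.png',cv2.resize(c['frame'],(800,600),interpolation=cv2.INTER_CUBIC)[:,:,::-1])
```

```text
0.15 [ 166.45282948 -601.97334056  230.48396624] 0.005007341822719334
```

View pics/w1.png

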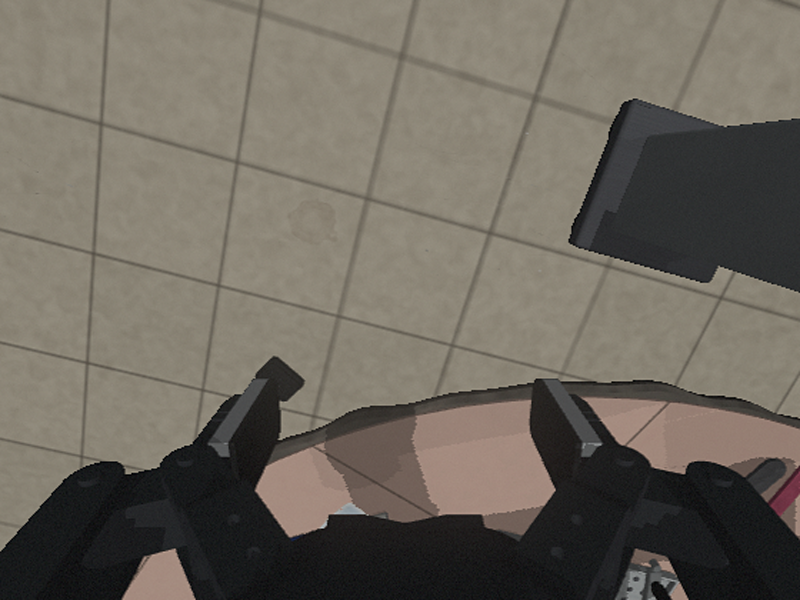

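The wrist picture shows the floor, with the table edge at the bottom and the fingers covering rows above about 370. The move was refused, so I'll resend with complete rows.

Request:
servo_tool(targets=[{"tx": -42.2,"ty": 19.7,"tz": -4,"rx": 0,"ry": 0,"rz": 0.27,"grip": 8.5},{"tx": -42.2,"ty": 19.7,"tz": -4,"rx": 0,"ry": 0,"rz": 0.27,"grip": 8.5},{"tx": -42.2,"ty": 19.7,"tz": -4,"rx": 0,"ry": 0,"rz": 0.27,"grip": 8.5},{"tx": -42.2,"ty": 19.7,"tz": -4,"rx": 0,"ry": 0,"rz": 0.27,"grip": 8.5},{"tx": -42.2,"ty": 19.7,"tz": -4,"rx": 0,"ry": 0,"rz": 0.27,"grip": 8.5},{"tx": -42.2,"ty": 19.7,"tz": -4,"rx": 0,"ry": 0,"rz": 0.27,"grip": 8.5},{"tx": -42.2,"ty": 19.7,"tz": -4,"rx": 0,"ry": 0,"rz": 0.27,"grip": 8.5},{"tx": -42.2,"ty": 19.7,"tz": -4,"rx": 0,"ry": 0,"rz": 0.27,"grip": 8.5},{"tx": -42.2,"ty": 19.7,"tz": -4,"rx": 0,"ry": 0,"rz": 0.27,"grip": 8.5},{"tx": -42.2,"ty": 19.7,"tz": -4,"rx": 0,"ry": 0,"rz": 0.27,"grip": 8.5},{"tx": -42.2,"ty": 19.7,"tz": -4,"rx": 0,"ry": 0,"rz": 0.27,"grip": 8.5},{"tx": -42.2,"ty": 19.7,"tz": -4,"rx": 0,"ry": 0,"rz": 0.27,"grip": 8.5},{"tx": -42.2,"ty": 19.7,"tz": -4,"rx": 0,"ry": 0,"rz": 0.27,"grip": 8.5},{"tx": -42.2,"ty": 19.7,"tz": -4,"rx": 0,"ry": 0,"rz": 0.27,"grip": 8.5},{"tx": -42.2,"ty": 19.7,"tz": -4,"rx": 0,"ry": 0,"rz": 0.27,"grip": 8.5}])

```text
time: 1.45
ee_pos: [520.0, -300.5, 270.9]
eef_rot: [-0.001, -3.141, -0.0]
ft_force: [-0.1, 0.4, 0.2]
opening: 85.2
grip_force: 0.0
```

Run:
```python
from h import *
s=r.state();print(s['time'],s['ee_pos'],np.abs(s['qvel']).max())
c=snap('wrist');pickle.dump(c,open('w2.pkl','wb'));cv2.imwrite('pics/w2.png',cv2.resize(c['frame'],(800,600),interpolation=cv2.INTER_CUBIC)[:,:,::-1])
```

```text
1.45 [ 519.95244996 -300.47108317  270.94692244] 0.020382231121767052
```

View pics/w2.png

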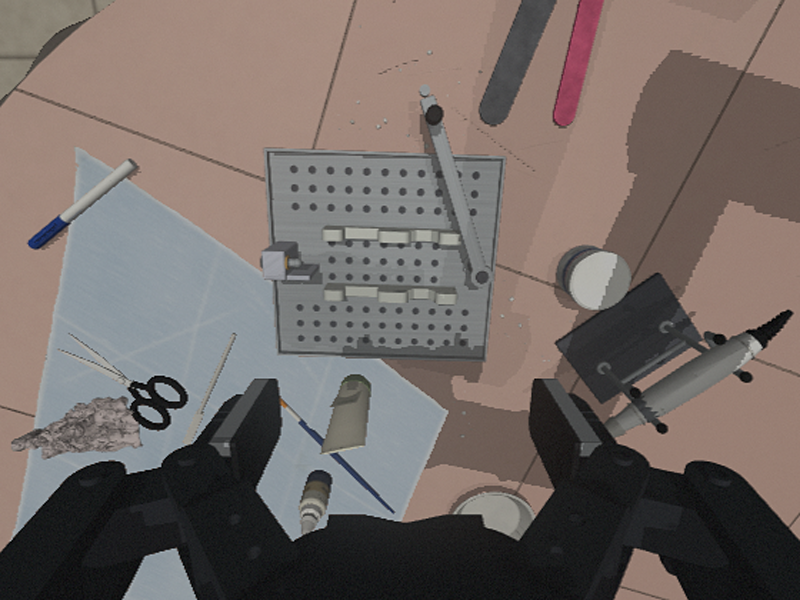

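The wrist view (800x600 scale) shows:
- **Tray corners:** (267,150), (503,156), (486,358), (278,352).
- **Keeper:** boss (482,277), knob top (434,112).
- **Catch:** (275,262).
- **Stand:** post tops (745,377) and (662,428), hook tip (713,339).

The tub is at (595,280) and the cream tube at (350,400).

Run:
```python
from h import *
c=fix(pickle.load(open('w2.pkl','rb')));t=fix(pickle.load(open('c0.pkl','rb'))['top'])
S=lambda p:(np.array(p,float)+.5)*.7-.5
co=cast(c,S([(267,150),(503,156),(486,358),(278,352)]),12);print('corners',co.round(1).tolist())
print('sides',[np.linalg.norm(co[i]-co[i-1]).round(1) for i in range(4)],'ctr',co.mean(0).round(1))
y=co[1]-co[0]+co[2]-co[3];print('yaw',np.arctan2(-y[0],y[1]))
x=co[2]-co[1]+co[3]-co[0];print('yawx',np.arctan2(x[1],x[0]))
# rails
hsv=cv2.cvtColor(c['frame'],cv2.COLOR_RGB2HSV);g=c['frame'].astype(int)
m=((g.min(2)>125)&(g[:,:,0]-g[:,:,2]>12)&(g[:,:,0]-g[:,:,1]<12)).astype(np.uint8)
m[:, :int(318*.7)]=0;m[:,int(465*.7):]=0;m[:150]=0;m[215:]=0
n,l,st,ce=cv2.connectedComponentsWithStats(m)
for i in range(1,n):
    if st[i,4]>15:print(st[i],ce[i].round(1),cast(c,ce[i],31).round(1))
pv=cast(c,S([(482,277)]),52)[0];kn=cast(c,S([(434,112)]),74)[0];print('pivot',pv.round(1),'knob',kn.round(1),np.linalg.norm((pv-kn)[:2]))
po=cast(c,S([(745,377),(662,428)]),119);print('posts',po.round(1),np.linalg.norm(po[0]-po[1]));tip=cast(c,S([(713,339)]),115);print(tip.round(1))
y=po[0]-po[1];yaw=np.arctan2(-y[0],y[1]);print('standyaw',yaw,'origin',po.mean(0)[:2]-18*np.array([np.cos(yaw),np.sin(yaw)]))
print('hp top',cast(t,(302.4,200),118).round(1))
b=cv2.minAreaRect(np.float32([[209.3,212]])) 
f=t['frame'].astype(int);m=((f.min(2)>95)&(f.max(2)-f.min(2)<45)).astype(np.uint8);m[:, :190]=0;m[:,230:]=0;m[:195]=0;m[230:]=0
p=np.argwhere(m)[:,::-1];bx=cv2.boxPoints(cv2.minAreaRect(p.astype(np.float32)));w=cast(t,bx,26);print('buf',w[:,:2].round(1).tolist(),w.mean(0).round(1),[np.linalg.norm(w[i]-w[i-1]).round(1) for i in range(4)])
```

```text
corners [[432.7, -420.4, 12.0], [437.8, -212.8, 12.0], [633.0, -216.8, 12.0], [626.3, -428.0, 12.0]]
sides [np.float64(193.7), np.float64(207.6), np.float64(195.3), np.float64(211.3)] ctr [ 532.5 -319.5   12. ]
yaw -0.02807535797606041
yawx -0.029521541859445565
pivot [ 537.4 -232.8   52. ] knob [ 408.3 -278.3   74. ] 136.90033006249124
posts [[598.2 -41.5 119. ]
 [643.  -96.4 119. ]] 70.84128504156538
[[568.8 -69.4 115. ]]
standyaw 0.684344693641879 origin [606.66938694 -80.33906031]
hp top [[600.6 -71.8 118. ]]
buf [[613.5, 244.0], [620.2, 135.3], [526.7, 128.6], [520.2, 236.6]] [570.2 186.1  26. ] [np.float64(93.7), np.float64(108.9), np.float64(93.7), np.float64(108.2)]
```

The knob-to-pivot distance comes out at 137 (should be 135) and the posts at 70.8 (should be 72), so the scale is good. The keeper is at about q = 1.2, so it needs swinging aside. I'll cage the knob and push it towards +y.

Request:
servo_tool(targets=[{"tx": 4,"ty": 0.8,"tz": 2,"rx": 0,"ry": 0,"rz": 0,"grip": 4},{"tx": 8,"ty": 1.6,"tz": 4,"rx": 0,"ry": 0,"rz": 0,"grip": 4},{"tx": 11.4,"ty": 2.2,"tz": 8,"rx": 0,"ry": 0,"rz": 0,"grip": 4},{"tx": 11.4,"ty": 2.2,"tz": 12,"rx": 0,"ry": 0,"rz": 0,"grip": 4},{"tx": 11.4,"ty": 2.2,"tz": 15,"rx": 0,"ry": 0,"rz": 0,"grip": 4},{"tx": 11.4,"ty": 2.2,"tz": 18,"rx": 0,"ry": 0,"rz": 0,"grip": 4},{"tx": 11.4,"ty": 2.2,"tz": 20,"rx": 0,"ry": 0,"rz": 0,"grip": 4},{"tx": 11.4,"ty": 2.2,"tz": 21.2,"rx": 0,"ry": 0,"rz": 0,"grip": 4},{"tx": 11.4,"ty": 2.2,"tz": 21.2,"rx": 0,"ry": 0,"rz": 0,"grip": 3},{"tx": 11.5,"ty": 3.2,"tz": 21.2,"rx": 0,"ry": 0,"rz": 0,"grip": 2},{"tx": 11.6,"ty": 4.4,"tz": 21.2,"rx": 0,"ry": 0,"rz": 0,"grip": 2},{"tx": 11.7,"ty": 5.6,"tz": 21.2,"rx": 0,"ry": 0,"rz": 0,"grip": 2},{"tx": 11.7,"ty": 6.8,"tz": 21.2,"rx": 0,"ry": 0,"rz": 0,"grip": 2},{"tx": 11.7,"ty": 8.0,"tz": 21.2,"rx": 0,"ry": 0,"rz": 0,"grip": 2},{"tx": 11.6,"ty": 9.2,"tz": 21.2,"rx": 0,"ry": 0,"rz": 0,"grip": 2},{"tx": 11.6,"ty": 9.2,"tz": 21.2,"rx": 0,"ry": 0,"rz": 0,"grip": 2}])

```text
time: 2.83
ee_pos: [405.3, -206.9, 61.0]
eef_rot: [-0.002, 3.138, -0.001]
ft_force: [-0.2, 0.5, -0.3]
opening: 19.7
grip_force: 0.0
```

Request:
servo_tool(targets=[{"tx": 0,"ty": 0,"tz": -2.5,"rx": 0,"ry": 0,"rz": 0,"grip": 3},{"tx": 0,"ty": 0,"tz": -6,"rx": 0,"ry": 0,"rz": 0,"grip": 3},{"tx": -3,"ty": -2.5,"tz": -9,"rx": 0,"ry": 0,"rz": 0,"grip": 3},{"tx": -6,"ty": -5,"tz": -10.9,"rx": 0,"ry": 0,"rz": 0,"grip": 3},{"tx": -9,"ty": -7.5,"tz": -10.9,"rx": 0,"ry": 0,"rz": 0,"grip": 3},{"tx": -12,"ty": -10,"tz": -10.9,"rx": 0,"ry": 0,"rz": 0,"grip": 3},{"tx": -12.5,"ty": -10.8,"tz": -10.9,"rx": 0,"ry": 0,"rz": 0,"grip": 3},{"tx": -12.5,"ty": -10.8,"tz": -10.9,"rx": 0,"ry": 0,"rz": 0,"grip": 3},{"tx": -12.5,"ty": -10.8,"tz": -10.9,"rx": 0,"ry": 0,"rz": 0,"grip": 3}])

```text
time: 3.58
ee_pos: [529.4, -316.6, 168.5]
eef_rot: [0.003, 3.142, 0.001]
ft_force: [-0.4, 0.8, 0.1]
opening: 30.0
grip_force: 0.0
```

Run:
```python
from h import *
s=r.state();print(s['time'],s['ee_pos'],np.abs(s['qvel']).max())
c=snap('wrist');pickle.dump(c,open('w3.pkl','wb'));cv2.imwrite('pics/w3.png',cv2.resize(c['frame'][40:290,130:430],(720,600),interpolation=cv2.INTER_CUBIC)[:,:,::-1])
```

```text
3.5833 [ 529.35816088 -316.55554493  168.51943737] 0.04384881166920587
```

View pics/w3.png

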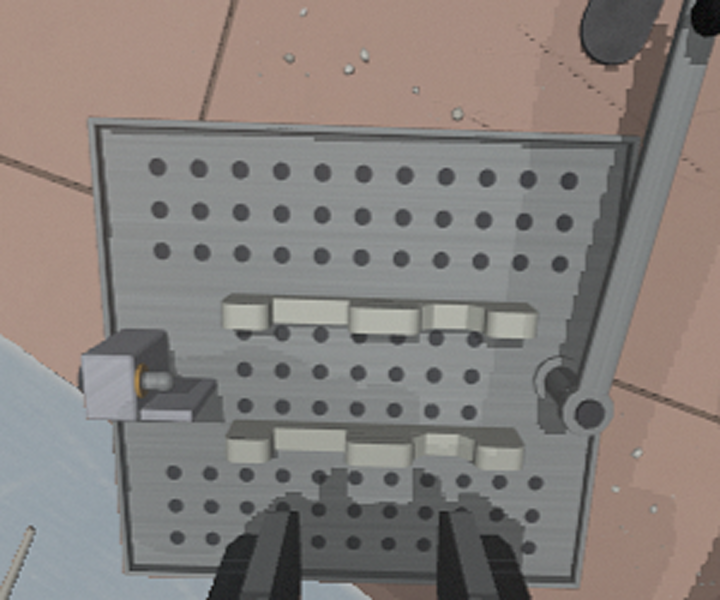

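The keeper is now fully clear, at about q = 1.8. The crop shows the teeth and both channels. On the front rail (rows ~307-335) the mid tooth spans columns 349-420 and the neighbours' edges are at 271 and 486. On the back rail (rows ~441-467) the mid tooth spans 346-413, with edges at 271 and 475.

Run:
```python
from h import *
c=fix(pickle.load(open('w3.pkl','rb')))
S=lambda p:(np.array(p,float)+.5)/2.4-.5+np.array([130,40])
A=cast(c,S([(271,319),(349,320),(420,321),(486,322)]),31)
B=cast(c,S([(271,450),(346,454),(413,455),(475,456)]),31)
print(A.round(1).tolist(),B.round(1).tolist(),'widths',np.diff(A[:,1]),np.diff(B[:,1]))
sq=(A[:2].mean(0),B[:2].mean(0));ro=(A[2:].mean(0),B[2:].mean(0))
for n,p in(('sq',sq),('ro',ro)):
    d=p[1]-p[0];print(n,p[0].round(1),p[1].round(1),'mid',((p[0]+p[1])/2).round(1),'sep',np.hypot(*d[:2]),'yaw',np.arctan2(d[1],d[0]))
d=(A[3]-A[0]);print('yaw along rail',np.arctan2(-d[0],d[1]));d=(B[3]-B[0]);print(np.arctan2(-d[0],d[1]))
co=cast(c,S([(91,118),(635,139),(581,581),(124,572)]),12);print('corners',co.round(1).tolist(),co.mean(0))
d=co[1]-co[0]+co[2]-co[3];print('yaw',np.arctan2(-d[0],d[1]),[np.linalg.norm(co[i]-co[i-1]).round(1) for i in range(4)])
print('pivot',cast(c,S([(588,413)]),52))
goal([570,186,250],0.64)
```

```text
[[505.2, -353.5, 31.0], [505.7, -323.1, 31.0], [506.1, -295.4, 31.0], [506.5, -269.6, 31.0]] [[559.8, -355.7, 31.0], [561.6, -324.8, 31.0], [562.1, -297.1, 31.0], [562.6, -271.5, 31.0]] widths [30.38475329 27.68278163 25.75717182] [30.91219757 27.6905878  25.64921937]
sq [ 505.5 -338.3   31. ] [ 560.7 -340.3   31. ] mid [ 533.1 -339.3   31. ] sep 55.31116218130799 yaw -0.0365651846324409
ro [ 506.3 -282.5   31. ] [ 562.4 -284.3   31. ] mid [ 534.3 -283.4   31. ] sep 56.067070058444635 yaw -0.03218951488000836
yaw along rail -0.015295090854954145
-0.03273976109589415
corners [[430.9, -421.8, 12.0], [438.7, -212.3, 12.0], [632.9, -216.2, 12.0], [627.8, -429.5, 12.0]] [ 532.57184572 -319.94866109   12.        ]
yaw -0.030360417723889706 [np.float64(197.1), np.float64(209.6), np.float64(194.2), np.float64(213.3)]
pivot [[ 537.05465661 -233.1227447    52.        ]]
t [-4.06 50.2  -8.12] rz 0.93 q6 -1.295 pos [ 528.9 -315.9  168.6] tilt [-0.  0. -1.]
```

The tray fit is solid: channel widths are 31 and 26, rail separation 56, yaw -0.03, origin about (534,-313). Next is one wrist view covering both the handpiece and the buffer.

Request:
servo_tool(targets=[{"tx": -1,"ty": 2.5,"tz": -4,"rx": 0,"ry": 0,"rz": 0,"grip": 5},{"tx": -2,"ty": 5.5,"tz": -6,"rx": 0,"ry": 0,"rz": 0,"grip": 5},{"tx": -3,"ty": 9.2,"tz": -8,"rx": 0,"ry": 0,"rz": 0,"grip": 5},{"tx": -4,"ty": 13,"tz": -9.1,"rx": 0,"ry": 0,"rz": 0,"grip": 5},{"tx": -5,"ty": 17,"tz": -9.1,"rx": 0,"ry": 0,"rz": 0,"grip": 5},{"tx": -6,"ty": 21,"tz": -9.1,"rx": 0,"ry": 0,"rz": 0,"grip": 5},{"tx": -7,"ty": 25,"tz": -9.1,"rx": 0,"ry": 0,"rz": 0,"grip": 5},{"tx": -8.1,"ty": 29,"tz": -9.1,"rx": 0,"ry": 0,"rz": 0,"grip": 5},{"tx": -8.1,"ty": 32.5,"tz": -9.1,"rx": 0,"ry": 0,"rz": 0,"grip": 5},{"tx": -8.1,"ty": 34.6,"tz": -9.1,"rx": 0,"ry": 0,"rz": 0,"grip": 5},{"tx": -8.1,"ty": 34.6,"tz": -9.1,"rx": 0,"ry": 0,"rz": 0,"grip": 5},{"tx": -8.1,"ty": 34.6,"tz": -9.1,"rx": 0,"ry": 0,"rz": 0,"grip": 5},{"tx": -8.1,"ty": 34.6,"tz": -9.1,"rx": 0,"ry": 0,"rz": 0,"grip": 5}])

```text
time: 4.72
ee_pos: [609.9, 29.8, 260.0]
eef_rot: [-0.001, 3.141, 0.0]
ft_force: [-0.3, -0.6, 0.2]
opening: 49.9
grip_force: 0.0
```

Run:
```python
from h import *
s=r.state();print(s['time'],s['ee_pos'],np.abs(s['qvel']).max(),s['q'])
c=snap('wrist');pickle.dump(c,open('w4.pkl','wb'));cv2.imwrite('pics/w4.png',cv2.resize(c['frame'],(800,600),interpolation=cv2.INTER_CUBIC)[:,:,::-1])
```

```text
4.7167 [609.89038447  29.79587017 259.99253542] 0.025481756111928714 [ 3.13645063e-01  3.42322040e-01  1.64207973e-02  9.19311179e-05
 -1.24454338e+00 -1.88405933e+00]
```

View pics/w4.png

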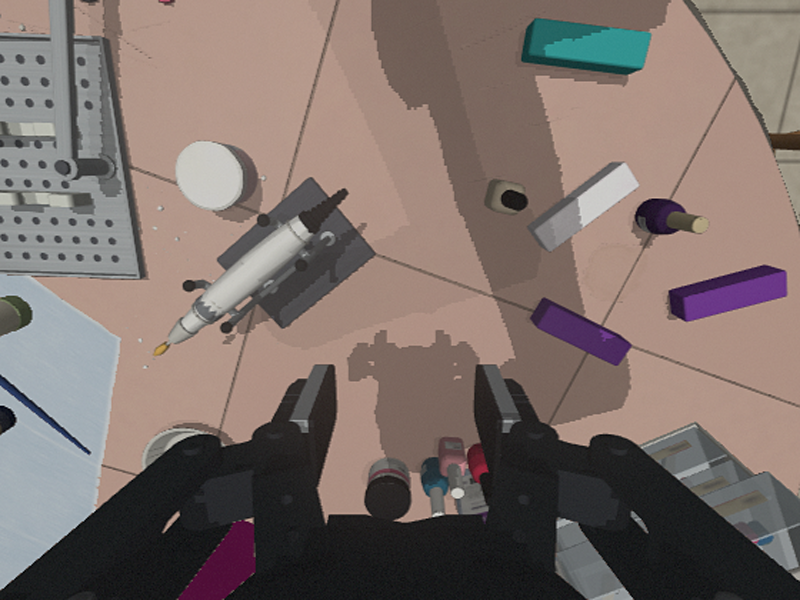

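The wrist view (800x600 scale) shows the handpiece from (165,345) to (345,190). The hook tips are at (262,220) and (189,286), the post tops at (301,265) and (227,327). The white block is at (583,206), with the beige bottle at (508,197) and the plum at (670,217).

Run:
```python
from h import *
c=fix(pickle.load(open('w4.pkl','rb')))
S=lambda p:(np.array(p,float)+.5)*.7-.5
H=cast(c,S([(262,220),(189,286)]),115);P=cast(c,S([(301,265),(227,327)]),119)
print('tips',H.round(1),'posts',P.round(1),np.linalg.norm(H[0]-H[1]),np.linalg.norm(P[0]-P[1]))
d=H[0]-H[1]+P[0]-P[1];yw=np.arctan2(-d[0],d[1]);print('standyaw',yw,'mid',(H.mean(0)*.5+P.mean(0)*.5).round(1),'-> origin+(-1)x')
g=c['frame'].astype(int)
def rect(x0,x1,y0,y1,th,z):
    m=np.zeros(g.shape[:2],np.uint8);m[y0:y1,x0:x1]=((g.min(2)>th)&(g.max(2)-g.min(2)<28))[y0:y1,x0:x1]
    n,l,st,ce=cv2.connectedComponentsWithStats(m);i=1+st[1:,4].argmax();p=np.argwhere(l==i)[:,::-1].astype(np.float32)
    w=cast(c,cv2.boxPoints(cv2.minAreaRect(p)),z)
    W=cast(c,p,z)[:,:2];u,v=np.linalg.eigh(np.cov(W.T));a=v[:,1]*np.sign(v[1,1])
    q=(W-W.mean(0))@np.c_[a,[a[1],-a[0]]]
    lo,hi=q.min(0),q.max(0);mid=W.mean(0)+np.c_[a,[a[1],-a[0]]]@((lo+hi)/2)
    print(th,z,'n',st[i,4],'mean',W.mean(0).round(1),'boxmid',mid.round(1),'ext',(hi-lo).round(1),'yaw',np.arctan2(-a[0],a[1]).round(3))
for th in(130,150,165,180,195):
    try:rect(365,450,108,180,th,26)
    except Exception as e:print(th,e)
for th in(100,130,150):rect(120,235,140,250,th,109)
```

```text
tips [[ 569.5  -63.4  115. ]
 [ 614.8 -118.4  115. ]] posts [[598.9 -38.9 119. ]
 [643.6 -94.1 119. ]] 71.21362446560687 71.00414758101111
standyaw 0.6848315632450843 mid [606.7 -78.7 117. ] -> origin+(-1)x
130 26 n 1346 mean [565.9 191.5] boxmid [568.  189.1] ext [83.4 25.8] yaw 0.699
150 26 n 923 mean [558.6 200.8] boxmid [560.2 198.5] ext [59.1 26.9] yaw 0.742
165 26 n 883 mean [558.2 201.1] boxmid [559.6 199.2] ext [56.6 26.7] yaw 0.745
180 26 n 857 mean [558.2 201. ] boxmid [559.5 199.2] ext [55.9 26.4] yaw 0.742
195 26 n 813 mean [558.5 200.9] boxmid [559.8 199. ] ext [55.2 25.2] yaw 0.74
100 109 n 2409 mean [609.8 -82.4] boxmid [616.4 -88.6] ext [134.7  27.6] yaw 0.678
130 109 n 1740 mean [602.4 -74.1] boxmid [602.8 -74.3] ext [95.5 20.5] yaw 0.679
150 109 n 1554 mean [602.7 -74.6] boxmid [602.9 -74.6] ext [94.8 18.8] yaw 0.675
```

Two independent measures agree on the handpiece: middle (606.5,-78.6), yaw 0.68. Moving over it and down.

Request:
servo_tool(targets=[{"tx": 0.3,"ty": -2.5,"tz": 1,"rx": 0,"ry": 0,"rz": 0.11,"grip": 7},{"tx": 0.3,"ty": -5.5,"tz": 3,"rx": 0,"ry": 0,"rz": 0.22,"grip": 7},{"tx": 0.3,"ty": -8.5,"tz": 5,"rx": 0,"ry": 0,"rz": 0.33,"grip": 7},{"tx": 0.34,"ty": -10.84,"tz": 6,"rx": 0,"ry": 0,"rz": 0.45,"grip": 7},{"tx": 0.34,"ty": -10.84,"tz": 7,"rx": 0,"ry": 0,"rz": 0.57,"grip": 7},{"tx": 0.34,"ty": -10.84,"tz": 7,"rx": 0,"ry": 0,"rz": 0.68,"grip": 7},{"tx": 0.34,"ty": -10.84,"tz": 7,"rx": 0,"ry": 0,"rz": 0.79,"grip": 7},{"tx": 0.34,"ty": -10.84,"tz": 7,"rx": 0,"ry": 0,"rz": 0.89,"grip": 7},{"tx": 0.34,"ty": -10.84,"tz": 9,"rx": 0,"ry": 0,"rz": 0.89,"grip": 7},{"tx": 0.34,"ty": -10.84,"tz": 11.5,"rx": 0,"ry": 0,"rz": 0.89,"grip": 7},{"tx": 0.34,"ty": -10.84,"tz": 14,"rx": 0,"ry": 0,"rz": 0.89,"grip": 7},{"tx": 0.34,"ty": -10.84,"tz": 16,"rx": 0,"ry": 0,"rz": 0.89,"grip": 7},{"tx": 0.34,"ty": -10.84,"tz": 17,"rx": 0,"ry": 0,"rz": 0.89,"grip": 7},{"tx": 0.34,"ty": -10.84,"tz": 17,"rx": 0,"ry": 0,"rz": 0.89,"grip": 7},{"tx": 0.34,"ty": -10.84,"tz": 17,"rx": 0,"ry": 0,"rz": 0.89,"grip": 5},{"tx": 0.34,"ty": -10.84,"tz": 17,"rx": 0,"ry": 0,"rz": 0.89,"grip": 3}])

```text
time: 6.1
ee_pos: [608.5, -78.9, 90.9]
eef_rot: [1.352, 2.833, 0.002]
ft_force: [-0.8, 0.1, 0.5]
opening: 47.4
grip_force: 0.0
```

Request:
servo_tool(targets=[{"tx": 0,"ty": 0,"tz": 0,"rx": 0,"ry": 0,"rz": 0,"grip": 1},{"tx": 0,"ty": 0,"tz": 0,"rx": 0,"ry": 0,"rz": 0,"grip": 0.5},{"tx": 0,"ty": 0,"tz": 0,"rx": 0,"ry": 0,"rz": 0,"grip": 0.5},{"tx": 0,"ty": 0,"tz": 0,"rx": 0,"ry": 0,"rz": 0,"grip": 0.5},{"tx": 0,"ty": 0,"tz": 0,"rx": 0,"ry": 0,"rz": 0,"grip": 0.5},{"tx": 0,"ty": 0,"tz": 0,"rx": 0,"ry": 0,"rz": 0,"grip": 0.5},{"tx": 0,"ty": 0,"tz": 0,"rx": 0,"ry": 0,"rz": 0,"grip": 0.5},{"tx": 0,"ty": 0,"tz": 0,"rx": 0,"ry": 0,"rz": 0,"grip": 0.5}])

```text
time: 6.77
ee_pos: [608.4, -78.4, 90.8]
eef_rot: [1.351, 2.834, 0.001]
ft_force: [-0.5, 0.4, 5.8]
opening: 19.8
grip_force: 59.7
```

Run:
```python
from h import *
s=r.state();print(s['opening'],s['grip_force'],s['ft_force'],s['q'])
goal([534.7,-282.9,160],np.pi/2-.03)
```

```text
19.77210424232072 59.6560925245285 [-0.5027572   0.3791408   5.78230625] [ 1.35716561e-01  4.92707155e-01 -2.01537825e-01  8.45278713e-04
 -8.73976517e-01 -2.59659020e+00]
t [-11.26 -18.59  -6.93] rz -0.86 q6 -2.597 pos [608.4 -78.4  90.8] tilt [ 0.003 -0.    -1.   ]
```

Gripped at 19.8 mm opening. Lift clear of the hooks, then carry it over the round channel.

Request:
servo_tool(targets=[{"tx": 0,"ty": 0,"tz": -1,"rx": 0,"ry": 0,"rz": 0,"grip": 0.5},{"tx": 0,"ty": 0,"tz": -2.5,"rx": 0,"ry": 0,"rz": 0,"grip": 0.5},{"tx": 0,"ty": 0,"tz": -4,"rx": 0,"ry": 0,"rz": 0,"grip": 0.5},{"tx": 0,"ty": 0,"tz": -5.5,"rx": 0,"ry": 0,"rz": 0,"grip": 0.5},{"tx": -1,"ty": -1.6,"tz": -6.93,"rx": 0,"ry": 0,"rz": 0,"grip": 0.5},{"tx": -2.5,"ty": -4,"tz": -6.93,"rx": 0,"ry": 0,"rz": -0.1,"grip": 0.5},{"tx": -4,"ty": -6.5,"tz": -6.93,"rx": 0,"ry": 0,"rz": -0.2,"grip": 0.5},{"tx": -5.5,"ty": -9,"tz": -6.93,"rx": 0,"ry": 0,"rz": -0.3,"grip": 0.5},{"tx": -7,"ty": -11.5,"tz": -6.93,"rx": 0,"ry": 0,"rz": -0.4,"grip": 0.5},{"tx": -8.5,"ty": -14,"tz": -6.93,"rx": 0,"ry": 0,"rz": -0.5,"grip": 0.5},{"tx": -10,"ty": -16.5,"tz": -6.93,"rx": 0,"ry": 0,"rz": -0.6,"grip": 0.5},{"tx": -11,"ty": -18,"tz": -6.93,"rx": 0,"ry": 0,"rz": -0.7,"grip": 0.5},{"tx": -11.26,"ty": -18.59,"tz": -6.93,"rx": 0,"ry": 0,"rz": -0.8,"grip": 0.5},{"tx": -11.26,"ty": -18.59,"tz": -6.93,"rx": 0,"ry": 0,"rz": -0.86,"grip": 0.5},{"tx": -11.26,"ty": -18.59,"tz": -6.93,"rx": 0,"ry": 0,"rz": -0.86,"grip": 0.5},{"tx": -11.26,"ty": -18.59,"tz": -6.93,"rx": 0,"ry": 0,"rz": -0.86,"grip": 0.5}])

```text
time: 8.1
ee_pos: [533.4, -282.8, 158.3]
eef_rot: [-0.051, -3.14, -0.001]
ft_force: [-0.5, 0.7, -1.6]
opening: 20.3
grip_force: 58.9
```

Run:
```python
from h import *
goal([534.7,-282.9,8.8],np.pi/2-.03);s=r.state();print(s['opening'],s['ft_force'])
c=snap('wrist');pickle.dump(c,open('w5.pkl','wb'));cv2.imwrite('pics/w5.png',cv2.resize(c['frame'][:,130:430],(571,800),interpolation=cv2.INTER_CUBIC)[:600,:,::-1])
```

```text
t [-0.14 -0.02 14.95] rz -0.002 q6 -1.383 pos [ 533.4 -282.8  158.3] tilt [-0.001  0.001 -1.   ]
20.25556949318686 [-0.5032807   0.70061793 -1.55719749]
```

View pics/w5.png

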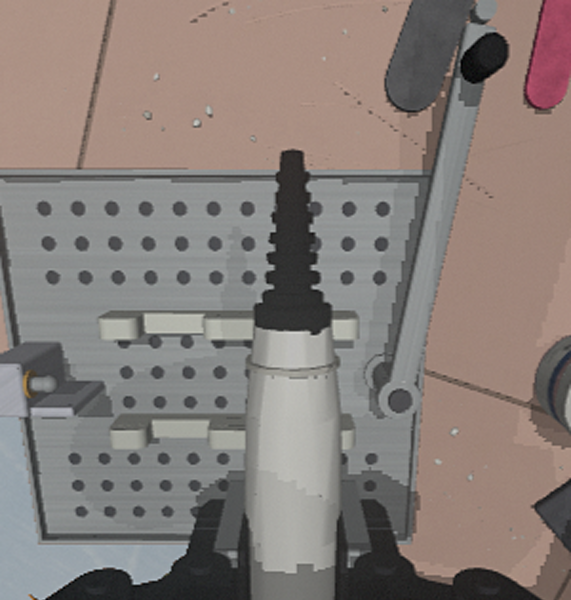

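The handpiece is held straight above the round channel and in line with the tray's x axis (tail at (291,150), body near (293,500)). Lowering it.

Request:
servo_tool(targets=[{"tx": -0.1,"ty": 0,"tz": 3,"rx": 0,"ry": 0,"rz": 0,"grip": 0.5},{"tx": -0.1,"ty": 0,"tz": 6,"rx": 0,"ry": 0,"rz": 0,"grip": 0.5},{"tx": -0.1,"ty": 0,"tz": 9,"rx": 0,"ry": 0,"rz": 0,"grip": 0.5},{"tx": -0.1,"ty": 0,"tz": 11,"rx": 0,"ry": 0,"rz": 0,"grip": 0.5},{"tx": -0.1,"ty": 0,"tz": 12,"rx": 0,"ry": 0,"rz": 0,"grip": 0.5},{"tx": -0.1,"ty": 0,"tz": 12.8,"rx": 0,"ry": 0,"rz": 0,"grip": 0.5},{"tx": -0.1,"ty": 0,"tz": 13.4,"rx": 0,"ry": 0,"rz": 0,"grip": 0.5},{"tx": -0.1,"ty": 0,"tz": 13.9,"rx": 0,"ry": 0,"rz": 0,"grip": 0.5},{"tx": -0.1,"ty": 0,"tz": 14.3,"rx": 0,"ry": 0,"rz": 0,"grip": 0.5},{"tx": -0.1,"ty": 0,"tz": 14.6,"rx": 0,"ry": 0,"rz": 0,"grip": 0.5},{"tx": -0.1,"ty": 0,"tz": 14.8,"rx": 0,"ry": 0,"rz": 0,"grip": 0.5},{"tx": -0.1,"ty": 0,"tz": 14.8,"rx": 0,"ry": 0,"rz": 0,"grip": 0.5},{"tx": -0.1,"ty": 0,"tz": 14.8,"rx": 0,"ry": 0,"rz": 0,"grip": 0.5}])

```text
time: 9.23
ee_pos: [535.0, -283.0, 11.0]
eef_rot: [0.047, 3.141, -0.0]
ft_force: [0.3, -0.2, -1.7]
opening: 20.0
grip_force: 58.9
```

Request:
servo_tool(targets=[{"tx": 0,"ty": 0,"tz": 0.1,"rx": 0,"ry": 0,"rz": 0,"grip": 0.5},{"tx": 0,"ty": 0,"tz": 0.15,"rx": 0,"ry": 0,"rz": 0,"grip": 0.5},{"tx": 0,"ty": 0,"tz": 0.15,"rx": 0,"ry": 0,"rz": 0,"grip": 0.5},{"tx": 0,"ty": 0,"tz": 0.15,"rx": 0,"ry": 0,"rz": 0,"grip": 2.5},{"tx": 0,"ty": 0,"tz": 0.15,"rx": 0,"ry": 0,"rz": 0,"grip": 3},{"tx": 0,"ty": 0,"tz": 0.15,"rx": 0,"ry": 0,"rz": 0,"grip": 3.5},{"tx": 0,"ty": 0,"tz": 0.15,"rx": 0,"ry": 0,"rz": 0,"grip": 3.5},{"tx": 0,"ty": 0,"tz": 0.15,"rx": 0,"ry": 0,"rz": 0,"grip": 3.5},{"tx": 0,"ty": 0,"tz": -1,"rx": 0,"ry": 0,"rz": 0,"grip": 3.5},{"tx": 0,"ty": 0,"tz": -3,"rx": 0,"ry": 0,"rz": 0,"grip": 3.5},{"tx": 0,"ty": 0,"tz": -6,"rx": 0,"ry": 0,"rz": 0,"grip": 3.5},{"tx": 0,"ty": 0,"tz": -10,"rx": 0,"ry": 0,"rz": 0,"grip": 3.5},{"tx": 0,"ty": 0,"tz": -14,"rx": 0,"ry": 0,"rz": 0,"grip": 3.5},{"tx": 0,"ty": 0,"tz": -17,"rx": 0,"ry": 0,"rz": 0,"grip": 3.5},{"tx": 0,"ty": 0,"tz": -17,"rx": 0,"ry": 0,"rz": 0,"grip": 3.5}])

```text
time: 10.48
ee_pos: [538.7, -284.6, 190.0]
eef_rot: [0.045, 3.126, -0.009]
ft_force: [1.8, -0.2, 0.9]
opening: 35.0
grip_force: 0.0
```

Run:
```python
from h import *
c=snap('wrist');pickle.dump(c,open('w6.pkl','wb'))
g=c['frame'].astype(int);T=np.array([533.8,-312.9]);yw=-.03;Rt=np.array([[np.cos(yw),-np.sin(yw)],[np.sin(yw),np.cos(yw)]])
# handpiece width profile: row cuts at known tray x
m=((g.min(2)>130)&(g.max(2)-g.min(2)<22)).astype(np.uint8)
for x in(-52,-45,-38,-15,-5,5,15):
    ys=np.arange(5,56,.5);P=np.c_[T+np.c_[np.full(len(ys),x),ys]@Rt.T,np.full(len(ys),27.)]
    u=proj(c,P);v=cv2.remap(c['frame'],u[:,0].astype(np.float32)[None],u[:,1].astype(np.float32)[None],cv2.INTER_LINEAR)[0].astype(int).mean(1)
    print(x,u[50].round(0),v[::4].round(0).astype(int).tolist())
goal([570.5,186,230],0.70+np.pi)
```

```text
-52 [285. 133.] [147, 140, 74, 79, 86, 145, 147, 141, 136, 124, 142, 172, 179, 185, 183, 163, 168, 120, 75, 76, 124, 148, 147, 147, 143, 74]
-45 [285. 140.] [143, 144, 144, 145, 145, 144, 145, 142, 129, 120, 147, 157, 167, 170, 165, 155, 154, 126, 123, 149, 146, 146, 146, 147, 147, 146]
-38 [285. 148.] [141, 142, 141, 141, 143, 143, 142, 133, 114, 136, 168, 175, 180, 182, 180, 172, 163, 146, 120, 143, 144, 144, 142, 144, 144, 144]
-15 [285. 171.] [147, 146, 147, 146, 147, 147, 136, 130, 121, 155, 172, 177, 180, 182, 180, 174, 169, 154, 126, 120, 144, 144, 144, 144, 144, 144]
-5 [285. 180.] [149, 130, 75, 78, 86, 150, 144, 126, 125, 150, 172, 177, 181, 183, 181, 176, 171, 146, 126, 88, 127, 148, 148, 148, 148, 148]
5 [285. 190.] [139, 142, 150, 150, 150, 149, 147, 130, 123, 141, 169, 177, 181, 182, 180, 175, 170, 159, 131, 105, 149, 147, 146, 147, 147, 146]
15 [285. 199.] [133, 134, 135, 134, 135, 134, 135, 128, 114, 137, 158, 168, 180, 181, 179, 174, 167, 150, 122, 118, 132, 131, 138, 143, 141, 144]
t [-2.   47.03 -4.49] rz 0.841 q6 -1.382 pos [ 537.  -283.7  186.2] tilt [ 0.01  -0.003 -1.   ]
```

Request:
servo_tool(targets=[{"tx": 0,"ty": 1,"tz": -2,"rx": 0,"ry": 0,"rz": -0.11,"grip": 5},{"tx": 0,"ty": 3,"tz": -4,"rx": 0,"ry": 0,"rz": -0.23,"grip": 5},{"tx": -0.2,"ty": 6,"tz": -4,"rx": 0,"ry": 0,"rz": -0.35,"grip": 5},{"tx": -0.4,"ty": 9,"tz": -4,"rx": 0,"ry": 0,"rz": -0.46,"grip": 5},{"tx": -0.6,"ty": 12,"tz": -4,"rx": 0,"ry": 0,"rz": -0.58,"grip": 5},{"tx": -0.8,"ty": 15,"tz": -4,"rx": 0,"ry": 0,"rz": -0.7,"grip": 5},{"tx": -1,"ty": 18,"tz": -4,"rx": 0,"ry": 0,"rz": -0.82,"grip": 5},{"tx": -1.2,"ty": 21,"tz": -4,"rx": 0,"ry": 0,"rz": -0.94,"grip": 5},{"tx": -1.4,"ty": 24,"tz": -4,"rx": 0,"ry": 0,"rz": -1.06,"grip": 5},{"tx": -1.6,"ty": 27,"tz": -4,"rx": 0,"ry": 0,"rz": -1.18,"grip": 5},{"tx": -1.7,"ty": 30,"tz": -4,"rx": 0,"ry": 0,"rz": -1.3,"grip": 5},{"tx": -1.8,"ty": 33,"tz": -4,"rx": 0,"ry": 0,"rz": -1.42,"grip": 5},{"tx": -1.9,"ty": 36,"tz": -4,"rx": 0,"ry": 0,"rz": -1.54,"grip": 5},{"tx": -2,"ty": 39,"tz": -4,"rx": 0,"ry": 0,"rz": -1.66,"grip": 5},{"tx": -2.1,"ty": 41,"tz": -4,"rx": 0,"ry": 0,"rz": -1.78,"grip": 5},{"tx": -2.2,"ty": 43,"tz": -4,"rx": 0,"ry": 0,"rz": -1.9,"grip": 5},{"tx": -2.2,"ty": 45,"tz": -4,"rx": 0,"ry": 0,"rz": -2.02,"grip": 5},{"tx": -2.2,"ty": 47,"tz": -4,"rx": 0,"ry": 0,"rz": -2.14,"grip": 5},{"tx": -2.2,"ty": 47,"tz": -4,"rx": 0,"ry": 0,"rz": -2.25,"grip": 5},{"tx": -2.2,"ty": 47,"tz": -4,"rx": 0,"ry": 0,"rz": -2.3,"grip": 5}])

```text
time: 12.2
ee_pos: [570.1, 187.2, 219.3]
eef_rot: [2.85, -1.317, -0.003]
ft_force: [-0.8, 0.0, -0.6]
opening: 49.9
grip_force: 0.0
```

Run:
```python
from h import *
goal([570.5,186,150],0.70)
c=snap('wrist');pickle.dump(c,open('w7.pkl','wb'))
print('expected px',proj(c,[570.5,186,26]))
g=c['frame'].astype(int)
for th in(70,85,100,120):
    m=((g.min(2)>th)&(g.max(2)-g.min(2)<22)).astype(np.uint8);n,l,st,ce=cv2.connectedComponentsWithStats(m)
    i=min([k for k in range(1,n) if st[k,4]>300],key=lambda k:np.hypot(*(ce[k]-proj(c,[570.5,186,26])[0])))
    p=np.argwhere(l==i)[:,::-1].astype(np.float32);W=cast(c,p,26)[:,:2].astype(np.float32)
    print(th,st[i],cv2.minAreaRect(W))
cv2.imwrite('pics/w7.png',c['frame'][:,:,::-1])
```

```text
t [0.12 0.03 6.93] rz 0.005 q6 0.119 pos [570.1 187.2 219.3] tilt [-0.003 -0.001 -1.   ]
expected px [[284.03391142 183.32644115]]
70 [ 272  140   25   82 1894] ((571.587158203125, 185.09619140625), (26.75810432434082, 93.54280090332031), 39.72950744628906)
85 [ 272  140   25   82 1892] ((571.587158203125, 185.09619140625), (26.75810432434082, 93.54280090332031), 39.72950744628906)
100 [ 272  142   25   79 1821] ((571.25830078125, 185.48423767089844), (26.452831268310547, 90.55941772460938), 39.226036071777344)
120 [ 273  142   24   79 1739] ((570.9234619140625, 185.3267822265625), (25.548498153686523, 90.45042419433594), 38.911834716796875)
```

The buffer mask gives 26.7 x 93.5 mm (should be 26 x 92), centre (571.4,185.2), yaw 0.69, so the measurement holds. Descending and gripping.

Request:
servo_tool(targets=[{"tx": 0.24,"ty": 0.03,"tz": 3,"rx": 0,"ry": 0,"rz": 0,"grip": 5},{"tx": 0.24,"ty": 0.03,"tz": 6,"rx": 0,"ry": 0,"rz": 0,"grip": 5},{"tx": 0.24,"ty": 0.03,"tz": 9,"rx": 0,"ry": 0,"rz": 0,"grip": 5},{"tx": 0.24,"ty": 0.03,"tz": 12,"rx": 0,"ry": 0,"rz": 0,"grip": 5},{"tx": 0.24,"ty": 0.03,"tz": 14.5,"rx": 0,"ry": 0,"rz": 0,"grip": 5},{"tx": 0.24,"ty": 0.03,"tz": 17,"rx": 0,"ry": 0,"rz": 0,"grip": 5},{"tx": 0.24,"ty": 0.03,"tz": 19,"rx": 0,"ry": 0,"rz": 0,"grip": 5},{"tx": 0.24,"ty": 0.03,"tz": 20.3,"rx": 0,"ry": 0,"rz": 0,"grip": 5},{"tx": 0.24,"ty": 0.03,"tz": 21,"rx": 0,"ry": 0,"rz": 0,"grip": 5},{"tx": 0.24,"ty": 0.03,"tz": 21,"rx": 0,"ry": 0,"rz": 0,"grip": 5},{"tx": 0.24,"ty": 0.03,"tz": 21,"rx": 0,"ry": 0,"rz": 0,"grip": 4},{"tx": 0.24,"ty": 0.03,"tz": 21,"rx": 0,"ry": 0,"rz": 0,"grip": 3},{"tx": 0.24,"ty": 0.03,"tz": 21,"rx": 0,"ry": 0,"rz": 0,"grip": 2},{"tx": 0.24,"ty": 0.03,"tz": 21,"rx": 0,"ry": 0,"rz": 0,"grip": 1.5},{"tx": 0.24,"ty": 0.03,"tz": 21,"rx": 0,"ry": 0,"rz": 0,"grip": 1.5},{"tx": 0.24,"ty": 0.03,"tz": 21,"rx": 0,"ry": 0,"rz": 0,"grip": 1.5},{"tx": 0.24,"ty": 0.03,"tz": 21,"rx": 0,"ry": 0,"rz": 0,"grip": 1.5}])

```text
time: 13.67
ee_pos: [573.2, 184.7, 12.1]
eef_rot: [-2.846, 1.325, -0.003]
ft_force: [-1.4, 0.6, 6.5]
opening: 24.2
grip_force: 62.5
```

Run:
```python
from h import *
s=r.state();print(s['opening'],s['grip_force'],s['ft_force'])
goal([533,-339.9,160],np.pi/2-.03)
```

```text
24.153711909524873 62.47708797454834 [-1.4068558   0.64694786  6.50308134]
t [ 37.56  36.81 -14.86] rz -0.841 q6 0.119 pos [573.2 184.7  12.1] tilt [ 0.002  0.001 -1.   ]
```

Gripped. Lift straight up, then carry it across to the tray.

Request:
servo_tool(targets=[{"tx": 0,"ty": 0,"tz": -1.5,"rx": 0,"ry": 0,"rz": 0,"grip": 1.5},{"tx": 0,"ty": 0,"tz": -4,"rx": 0,"ry": 0,"rz": 0,"grip": 1.5},{"tx": 0,"ty": 0,"tz": -7,"rx": 0,"ry": 0,"rz": 0,"grip": 1.5},{"tx": 0,"ty": 0,"tz": -10,"rx": 0,"ry": 0,"rz": 0,"grip": 1.5},{"tx": 0,"ty": 0,"tz": -13,"rx": 0,"ry": 0,"rz": 0,"grip": 1.5},{"tx": 1,"ty": 1,"tz": -15,"rx": 0,"ry": 0,"rz": 0,"grip": 1.5},{"tx": 3,"ty": 3,"tz": -15,"rx": 0,"ry": 0,"rz": -0.05,"grip": 1.5},{"tx": 5.5,"ty": 5.4,"tz": -15,"rx": 0,"ry": 0,"rz": -0.12,"grip": 1.5},{"tx": 8,"ty": 7.8,"tz": -15,"rx": 0,"ry": 0,"rz": -0.2,"grip": 1.5},{"tx": 10.5,"ty": 10.3,"tz": -15,"rx": 0,"ry": 0,"rz": -0.27,"grip": 1.5},{"tx": 13,"ty": 12.7,"tz": -15,"rx": 0,"ry": 0,"rz": -0.34,"grip": 1.5},{"tx": 15.5,"ty": 15.2,"tz": -15,"rx": 0,"ry": 0,"rz": -0.41,"grip": 1.5},{"tx": 18,"ty": 17.6,"tz": -15,"rx": 0,"ry": 0,"rz": -0.48,"grip": 1.5},{"tx": 20.5,"ty": 20.1,"tz": -15,"rx": 0,"ry": 0,"rz": -0.55,"grip": 1.5},{"tx": 23,"ty": 22.5,"tz": -15,"rx": 0,"ry": 0,"rz": -0.62,"grip": 1.5},{"tx": 25.5,"ty": 25,"tz": -15,"rx": 0,"ry": 0,"rz": -0.68,"grip": 1.5},{"tx": 28,"ty": 27.4,"tz": -15,"rx": 0,"ry": 0,"rz": -0.74,"grip": 1.5},{"tx": 30.5,"ty": 29.9,"tz": -15,"rx": 0,"ry": 0,"rz": -0.8,"grip": 1.5},{"tx": 33,"ty": 32.3,"tz": -15,"rx": 0,"ry": 0,"rz": -0.84,"grip": 1.5},{"tx": 34.5,"ty": 33.8,"tz": -15,"rx": 0,"ry": 0,"rz": -0.84,"grip": 1.5}])

```text
time: 15.33
ee_pos: [534.7, -300.3, 160.3]
eef_rot: [3.141, -0.051, -0.001]
ft_force: [0.3, -0.1, -0.5]
opening: 24.4
grip_force: 61.7
```

Run:
```python
from h import *
s=r.state();print(s['opening'],s['grip_force'],s['ft_force'])
goal([533,-339.9,100],np.pi/2-.03)
```

```text
24.44463282548796 61.74083590507507 [ 0.31878344 -0.14839608 -0.48482413]
t [-0.04  3.97  6.03] rz -0.003 q6 1.786 pos [ 534.7 -300.3  160.3] tilt [-0. -0. -1.]
```

Request:
servo_tool(targets=[{"tx": 0,"ty": 1.5,"tz": 0,"rx": 0,"ry": 0,"rz": 0,"grip": 1.5},{"tx": 0,"ty": 3,"tz": 0,"rx": 0,"ry": 0,"rz": 0,"grip": 1.5},{"tx": 0,"ty": 3.97,"tz": 1,"rx": 0,"ry": 0,"rz": 0,"grip": 1.5},{"tx": 0,"ty": 3.97,"tz": 3,"rx": 0,"ry": 0,"rz": 0,"grip": 1.5},{"tx": 0,"ty": 3.97,"tz": 5,"rx": 0,"ry": 0,"rz": 0,"grip": 1.5},{"tx": 0,"ty": 3.97,"tz": 7,"rx": 0,"ry": 0,"rz": 0,"grip": 1.5},{"tx": 0,"ty": 3.97,"tz": 8,"rx": 0,"ry": 0,"rz": 0,"grip": 1.5},{"tx": 0,"ty": 3.97,"tz": 8,"rx": 0,"ry": 0,"rz": 0,"grip": 1.5},{"tx": 0,"ty": 3.97,"tz": 8,"rx": 0,"ry": 0,"rz": 0,"grip": 1.5}])

```text
time: 16.08
ee_pos: [534.5, -336.7, 80.3]
eef_rot: [-3.141, 0.048, 0.002]
ft_force: [0.0, -0.0, -0.0]
opening: 24.5
grip_force: 61.7
```

Run:
```python
from h import *
goal([533,-339.9,27],np.pi/2-.03)
c=snap('wrist');pickle.dump(c,open('w8.pkl','wb'))
cv2.imwrite('pics/w8.png',cv2.resize(c['frame'],(800,600),interpolation=cv2.INTER_CUBIC)[:,:,::-1])
```

```text
t [-0.14  0.32  5.33] rz -0.001 q6 1.846 pos [ 534.5 -336.7   80.3] tilt [-0.001  0.    -1.   ]
```

Request:
servo_tool(targets=[{"tx": -0.1,"ty": 0.3,"tz": 0.5,"rx": 0,"ry": 0,"rz": 0,"grip": 1.5},{"tx": -0.1,"ty": 0.3,"tz": 1.5,"rx": 0,"ry": 0,"rz": 0,"grip": 1.5},{"tx": -0.1,"ty": 0.3,"tz": 2.3,"rx": 0,"ry": 0,"rz": 0,"grip": 1.5},{"tx": -0.1,"ty": 0.3,"tz": 3,"rx": 0,"ry": 0,"rz": 0,"grip": 1.5},{"tx": -0.1,"ty": 0.3,"tz": 3.6,"rx": 0,"ry": 0,"rz": 0,"grip": 1.5},{"tx": -0.1,"ty": 0.3,"tz": 4.1,"rx": 0,"ry": 0,"rz": 0,"grip": 1.5},{"tx": -0.1,"ty": 0.3,"tz": 4.5,"rx": 0,"ry": 0,"rz": 0,"grip": 1.5},{"tx": -0.1,"ty": 0.3,"tz": 4.8,"rx": 0,"ry": 0,"rz": 0,"grip": 1.5},{"tx": -0.1,"ty": 0.3,"tz": 5.0,"rx": 0,"ry": 0,"rz": 0,"grip": 1.5},{"tx": -0.1,"ty": 0.3,"tz": 5.1,"rx": 0,"ry": 0,"rz": 0,"grip": 1.5},{"tx": -0.1,"ty": 0.3,"tz": 5.1,"rx": 0,"ry": 0,"rz": 0,"grip": 1.5},{"tx": -0.1,"ty": 0.3,"tz": 5.1,"rx": 0,"ry": 0,"rz": 0,"grip": 1.5}])

```text
time: 17.13
ee_pos: [533.4, -340.2, 29.9]
eef_rot: [3.141, -0.05, 0.001]
ft_force: [0.7, -0.3, -0.7]
opening: 24.7
grip_force: 61.7
```

Request:
servo_tool(targets=[{"tx": 0,"ty": 0,"tz": 0.1,"rx": 0,"ry": 0,"rz": 0,"grip": 1.5},{"tx": 0,"ty": 0,"tz": 0.2,"rx": 0,"ry": 0,"rz": 0,"grip": 1.5},{"tx": 0,"ty": 0,"tz": 0.3,"rx": 0,"ry": 0,"rz": 0,"grip": 1.5},{"tx": 0,"ty": 0,"tz": 0.3,"rx": 0,"ry": 0,"rz": 0,"grip": 1.5},{"tx": 0,"ty": 0,"tz": 0.3,"rx": 0,"ry": 0,"rz": 0,"grip": 1.5}])

```text
time: 17.55
ee_pos: [533.4, -340.1, 27.1]
eef_rot: [3.141, -0.05, 0.001]
ft_force: [0.3, 0.0, 2.4]
opening: 24.2
grip_force: 62.1
```

Contact is starting (force up to +2.4 N) at the expected height. Release, rise, and move to a viewing pose.

Request:
servo_tool(targets=[{"tx": 0,"ty": 0,"tz": 0.1,"rx": 0,"ry": 0,"rz": 0,"grip": 1.5},{"tx": 0,"ty": 0,"tz": 0.1,"rx": 0,"ry": 0,"rz": 0,"grip": 2.8},{"tx": 0,"ty": 0,"tz": 0.1,"rx": 0,"ry": 0,"rz": 0,"grip": 3.4},{"tx": 0,"ty": 0,"tz": 0.1,"rx": 0,"ry": 0,"rz": 0,"grip": 3.8},{"tx": 0,"ty": 0,"tz": 0.1,"rx": 0,"ry": 0,"rz": 0,"grip": 3.8},{"tx": 0,"ty": 0,"tz": 0.1,"rx": 0,"ry": 0,"rz": 0,"grip": 3.8},{"tx": 0,"ty": 0,"tz": -1,"rx": 0,"ry": 0,"rz": 0,"grip": 3.8},{"tx": 0,"ty": 0,"tz": -3,"rx": 0,"ry": 0,"rz": 0,"grip": 3.8},{"tx": 0,"ty": 0,"tz": -6,"rx": 0,"ry": 0,"rz": 0,"grip": 3.8},{"tx": 0,"ty": 0,"tz": -9,"rx": 0,"ry": 0,"rz": 0,"grip": 3.8},{"tx": 3,"ty": -1,"tz": -12,"rx": 0,"ry": 0,"rz": 0,"grip": 3.8},{"tx": 1,"ty": -3,"tz": -14,"rx": 0,"ry": 0,"rz": 0,"grip": 3.8},{"tx": -2,"ty": -3,"tz": -14,"rx": 0,"ry": 0,"rz": 0,"grip": 3.8},{"tx": -5,"ty": -3,"tz": -14,"rx": 0,"ry": 0,"rz": 0,"grip": 3.8},{"tx": -7,"ty": -3,"tz": -14,"rx": 0,"ry": 0,"rz": 0,"grip": 3.8},{"tx": -7,"ty": -3,"tz": -14,"rx": 0,"ry": 0,"rz": 0,"grip": 3.8},{"tx": -7,"ty": -3,"tz": -14,"rx": 0,"ry": 0,"rz": 0,"grip": 3.8}])

```text
time: 18.97
ee_pos: [463.8, -308.1, 168.0]
eef_rot: [3.14, -0.05, 0.003]
ft_force: [0.8, -0.1, -0.3]
opening: 38.0
grip_force: 0.0
```

Run:
```python
from h import *
c=snap('wrist');pickle.dump(c,open('w9.pkl','wb'));s=r.state();print(s['time'],s['ee_pos'],s['q'])
cv2.imwrite('pics/w9.png',cv2.resize(c['frame'],(800,600),interpolation=cv2.INTER_CUBIC)[:,:,::-1])
```

```text
19.0167 [ 464.72736538 -308.20861556  167.76123643] [-2.94755397e-01  3.24884671e-01 -2.53390601e-01  4.44250558e-04
 -9.90341493e-01  1.83354161e+00]
```

View pics/w9.png

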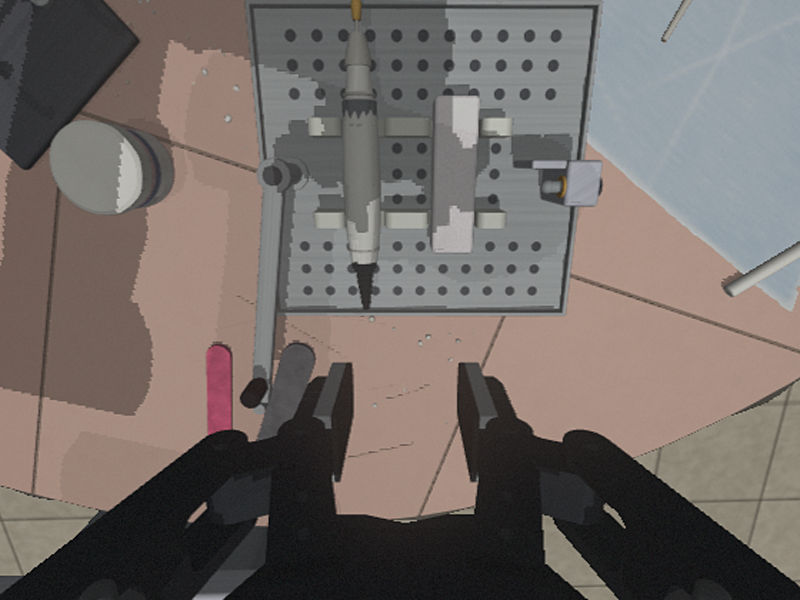

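Both tools lie in their channels. The block's top corners are (434,96), (478,96), (472,250) and (433,250). The handpiece tail ends at (367,308) and its black sleeve starts at row 262. The keeper knob is at (255,392). Checking against the tray frame:

Run:
```python
from h import *
c=fix(pickle.load(open('w9.pkl','rb')))
S=lambda p:(np.array(p,float)+.5)*.7-.5
T=np.array([533.8,-312.9]);a=-.03;Rt=np.array([[np.cos(a),-np.sin(a)],[np.sin(a),np.cos(a)]])
tr=lambda p,z:((cast(c,S(p),z)[:,:2]-T)@Rt).round(1).tolist()
for z in(41,46):print('block',z,tr([(434,96),(478,96),(472,250),(433,250)],z))
print('tail',tr([(367,308)],27),'sleeve',tr([(348,263),(378,263)],27),'body',tr([(345,130),(379,130)],27),tr([(348,215),(381,215)],27))
k=np.array(tr([(250,387)],74)[0]);print('knob',k,'q',np.arctan2(-k[0],80-k[1]))
goal([404,-207,60],np.pi/2-.03)
# ring of knob waypoints
for q in(1.8,1.6,1.3,1.0,.7,.5,.3,.15,.05,0):print(q,(T+Rt@np.array([-135*np.sin(q),80-135*np.cos(q)])).round(1))
```

```text
block 41 [[43.9, -13.2], [43.9, -38.3], [-45.0, -38.9], [-44.9, -14.3]]
block 46 [[43.2, -12.9], [43.2, -37.5], [-44.0, -38.1], [-43.9, -14.0]]
tail [[-88.3, 29.8]] sleeve [[-56.4, 41.6], [-56.4, 21.5]] body [[26.8, 40.0], [26.8, 19.2]] [[-24.6, 40.3], [-24.6, 18.9]]
knob [-123.4   98.7] q 1.7211917603713187
t [-6.41 -9.93 10.75] rz -0.002 q6 1.834 pos [ 464.7 -308.2  167.8] tilt [ 0.002 -0.001 -1.   ]
1.8 [ 405.7 -198.3]
1.6 [ 401.4 -224.9]
1.3 [ 405.1 -265.1]
1.0 [ 420.5 -302.4]
0.7 [ 446.2 -333.5]
0.5 [ 468.  -349.4]
0.3 [ 492.5 -360.7]
0.15 [ 512.  -365.8]
0.05 [ 525.4 -367.5]
0 [ 532.2 -367.9]
```

Seating checks out: the block is at tray (-0.5,-26), the handpiece at y = 30, and both are centred lengthwise. To close the keeper I'll cage the knob with the closing line along its path. That needs the wrist unwound by about half a turn first.

Request:
servo_tool(targets=[{"tx": -0.5,"ty": -1,"tz": 0,"rx": 0,"ry": 0,"rz": 0.11,"grip": 3.8},{"tx": -1,"ty": -2,"tz": 0,"rx": 0,"ry": 0,"rz": 0.22,"grip": 3.8},{"tx": -2,"ty": -3,"tz": 0,"rx": 0,"ry": 0,"rz": 0.34,"grip": 3.8},{"tx": -3,"ty": -4.5,"tz": 0,"rx": 0,"ry": 0,"rz": 0.46,"grip": 3.8},{"tx": -4,"ty": -6,"tz": 0,"rx": 0,"ry": 0,"rz": 0.58,"grip": 3.8},{"tx": -5,"ty": -7.5,"tz": 0,"rx": 0,"ry": 0,"rz": 0.7,"grip": 3.8},{"tx": -6,"ty": -9,"tz": 0,"rx": 0,"ry": 0,"rz": 0.82,"grip": 3.8},{"tx": -6.41,"ty": -9.93,"tz": 0,"rx": 0,"ry": 0,"rz": 0.94,"grip": 3.8},{"tx": -6.41,"ty": -9.93,"tz": 0,"rx": 0,"ry": 0,"rz": 1.06,"grip": 3.8},{"tx": -6.41,"ty": -9.93,"tz": 0,"rx": 0,"ry": 0,"rz": 1.18,"grip": 3.8},{"tx": -6.41,"ty": -9.93,"tz": 0,"rx": 0,"ry": 0,"rz": 1.3,"grip": 3.8},{"tx": -6.41,"ty": -9.93,"tz": 0,"rx": 0,"ry": 0,"rz": 1.42,"grip": 3.8},{"tx": -6.41,"ty": -9.93,"tz": 0,"rx": 0,"ry": 0,"rz": 1.54,"grip": 3.8},{"tx": -6.41,"ty": -9.93,"tz": 0,"rx": 0,"ry": 0,"rz": 1.66,"grip": 3.8},{"tx": -6.41,"ty": -9.93,"tz": 0,"rx": 0,"ry": 0,"rz": 1.78,"grip": 3.8},{"tx": -6.41,"ty": -9.93,"tz": 0,"rx": 0,"ry": 0,"rz": 1.9,"grip": 3.8},{"tx": -6.41,"ty": -9.93,"tz": 0,"rx": 0,"ry": 0,"rz": 2.02,"grip": 3.8},{"tx": -6.41,"ty": -9.93,"tz": 0,"rx": 0,"ry": 0,"rz": 2.14,"grip": 3.8},{"tx": -6.41,"ty": -9.93,"tz": 0,"rx": 0,"ry": 0,"rz": 2.25,"grip": 3.8},{"tx": -6.41,"ty": -9.93,"tz": 0,"rx": 0,"ry": 0,"rz": 2.35,"grip": 3.8}])

```text
time: 20.68
ee_pos: [404.8, -206.6, 166.9]
eef_rot: [-1.158, 2.92, -0.001]
ft_force: [-0.5, -0.2, -0.2]
opening: 37.8
grip_force: 0.0
```

Run:
```python
from h import *
goal([404,-205,60],1.36)
```

```text
t [-0.05  0.18 10.68] rz 0.966 q6 -0.703 pos [ 404.8 -206.6  166.9] tilt [ 0.001 -0.    -1.   ]
```

Request:
servo_tool(targets=[{"tx": 0.3,"ty": -0.05,"tz": 1,"rx": 0,"ry": 0,"rz": 0.12,"grip": 5},{"tx": 0.3,"ty": -0.05,"tz": 2,"rx": 0,"ry": 0,"rz": 0.24,"grip": 5},{"tx": 0.3,"ty": -0.05,"tz": 3,"rx": 0,"ry": 0,"rz": 0.36,"grip": 5},{"tx": 0.3,"ty": -0.05,"tz": 4,"rx": 0,"ry": 0,"rz": 0.48,"grip": 5},{"tx": 0.3,"ty": -0.05,"tz": 5,"rx": 0,"ry": 0,"rz": 0.6,"grip": 5},{"tx": 0.3,"ty": -0.05,"tz": 6,"rx": 0,"ry": 0,"rz": 0.72,"grip": 5},{"tx": 0.3,"ty": -0.05,"tz": 7,"rx": 0,"ry": 0,"rz": 0.84,"grip": 5},{"tx": 0.3,"ty": -0.05,"tz": 8,"rx": 0,"ry": 0,"rz": 0.96,"grip": 5},{"tx": 0.3,"ty": -0.05,"tz": 9,"rx": 0,"ry": 0,"rz": 0.96,"grip": 5},{"tx": 0.3,"ty": -0.05,"tz": 10,"rx": 0,"ry": 0,"rz": 0.96,"grip": 5},{"tx": 0.3,"ty": -0.05,"tz": 10.7,"rx": 0,"ry": 0,"rz": 0.96,"grip": 5},{"tx": 0.3,"ty": -0.05,"tz": 10.8,"rx": 0,"ry": 0,"rz": 0.96,"grip": 4},{"tx": 0.3,"ty": -0.05,"tz": 10.8,"rx": 0,"ry": 0,"rz": 0.96,"grip": 3},{"tx": 0.3,"ty": -0.05,"tz": 10.8,"rx": 0,"ry": 0,"rz": 0.96,"grip": 2},{"tx": 0.3,"ty": -0.05,"tz": 10.8,"rx": 0,"ry": 0,"rz": 0.96,"grip": 1.8},{"tx": 0.3,"ty": -0.05,"tz": 10.8,"rx": 0,"ry": 0,"rz": 0.96,"grip": 1.8}])

```text
time: 22.02
ee_pos: [402.0, -209.1, 59.2]
eef_rot: [0.314, 3.125, -0.0]
ft_force: [-0.5, 0.1, 0.5]
opening: 17.7
grip_force: 0.0
```

Run:
```python
from h import *
s=r.state();print(s['opening'],s['grip_force'],s['ft_force'])
T=np.array([533.8,-312.9]);a=-.03;Rt=np.array([[np.cos(a),-np.sin(a)],[np.sin(a),np.cos(a)]])
for q in np.arange(1.65,-.01,-.1):
    p=T+Rt@np.array([-135*np.sin(q),80-135*np.cos(q)]);print(round(q,2),end=' ');goal([*p,60],np.pi+a-q)
c=snap('wrist');cv2.imwrite('pics/w10.png',cv2.resize(c['frame'],(800,600))[:,:,::-1])
```

```text
17.69087105362426 0.0 [-0.52427817  0.1257693   0.46175684]
1.65 t [-0.19 -0.89 -0.08] rz -0.091 q6 -1.652 pos [ 402.  -209.1   59.2] tilt [ 0.001 -0.    -1.   ]
1.55 t [-0.38 -2.23 -0.08] rz -0.191 q6 -1.652 pos [ 402.  -209.1   59.2] tilt [ 0.001 -0.    -1.   ]
1.45 t [-0.7  -3.54 -0.08] rz -0.291 q6 -1.652 pos [ 402.  -209.1   59.2] tilt [ 0.001 -0.    -1.   ]
1.35 t [-1.15 -4.81 -0.08] rz -0.391 q6 -1.652 pos [ 402.  -209.1   59.2] tilt [ 0.001 -0.    -1.   ]
1.25 t [-1.72 -6.03 -0.08] rz -0.491 q6 -1.652 pos [ 402.  -209.1   59.2] tilt [ 0.001 -0.    -1.   ]
1.15 t [-2.42 -7.19 -0.08] rz -0.591 q6 -1.652 pos [ 402.  -209.1   59.2] tilt [ 0.001 -0.    -1.   ]
1.05 t [-3.23 -8.27 -0.08] rz -0.691 q6 -1.652 pos [ 402.  -209.1   59.2] tilt [ 0.001 -0.    -1.   ]
0.95 t [-4.14 -9.27 -0.08] rz -0.791 q6 -1.652 pos [ 402.  -209.1   59.2] tilt [ 0.001 -0.    -1.   ]
0.85 t [ -5.14 -10.17  -0.08] rz -0.891 q6 -1.652 pos [ 402.  -209.1   59.2] tilt [ 0.001 -0.    -1.   ]
0.75 t [ -6.23 -10.96  -0.08] rz -0.991 q6 -1.652 pos [ 402.  -209.1   59.2] tilt [ 0.001 -0.    -1.   ]
0.65 t [ -7.4  -11.64  -0.08] rz -1.091 q6 -1.652 pos [ 402.  -209.1   59.2] tilt [ 0.001 -0.    -1.   ]
0.55 t [ -8.62 -12.21  -0.07] rz -1.191 q6 -1.652 pos [ 402.  -209.1   59.2] tilt [ 0.001 -0.    -1.   ]
0.45 t [ -9.9  -12.64  -0.07] rz -1.291 q6 -1.652 pos [ 402.  -209.1   59.2] tilt [ 0.001 -0.    -1.   ]
0.35 t [-11.21 -12.95  -0.07] rz -1.391 q6 -1.652 pos [ 402.  -209.1   59.2] tilt [ 0.001 -0.    -1.   ]
0.25 t [-12.55 -13.13  -0.07] rz -1.491 q6 -1.652 pos [ 402.  -209.1   59.2] tilt [ 0.001 -0.    -1.   ]
0.15 t [-13.9  -13.17  -0.07] rz 1.551 q6 -1.652 pos [ 402.  -209.1   59.2] tilt [ 0.001 -0.    -1.   ]
0.05 t [-15.25 -13.07  -0.07] rz 1.451 q6 -1.652 pos [ 402.  -209.1   59.2] tilt [ 0.001 -0.    -1.   ]
```

View pics/w10.png

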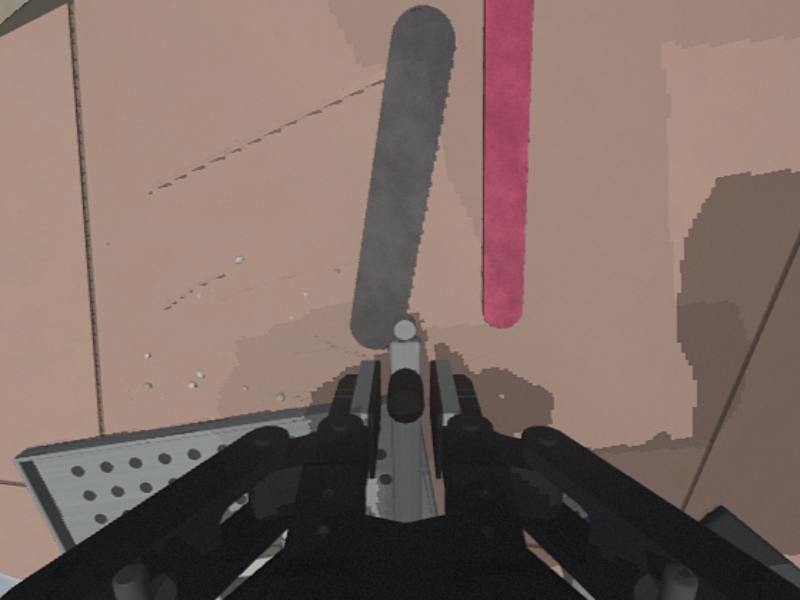

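The knob at (404,396) sits centred between the pads. Following the arc now.

Request:
servo_tool(targets=[{"tx": -0.19,"ty": -0.9,"tz": 0,"rx": 0,"ry": 0,"rz": -0.09,"grip": 1.8},{"tx": -0.38,"ty": -2.23,"tz": 0,"rx": 0,"ry": 0,"rz": -0.19,"grip": 1.8},{"tx": -0.7,"ty": -3.54,"tz": 0,"rx": 0,"ry": 0,"rz": -0.29,"grip": 1.8},{"tx": -1.15,"ty": -4.81,"tz": 0,"rx": 0,"ry": 0,"rz": -0.39,"grip": 1.8},{"tx": -1.72,"ty": -6.03,"tz": 0,"rx": 0,"ry": 0,"rz": -0.49,"grip": 1.8},{"tx": -2.42,"ty": -7.19,"tz": 0,"rx": 0,"ry": 0,"rz": -0.59,"grip": 1.8},{"tx": -3.23,"ty": -8.27,"tz": 0,"rx": 0,"ry": 0,"rz": -0.69,"grip": 1.8},{"tx": -4.14,"ty": -9.27,"tz": 0,"rx": 0,"ry": 0,"rz": -0.79,"grip": 1.8},{"tx": -5.14,"ty": -10.17,"tz": 0,"rx": 0,"ry": 0,"rz": -0.89,"grip": 1.8},{"tx": -6.23,"ty": -10.96,"tz": 0,"rx": 0,"ry": 0,"rz": -0.99,"grip": 1.8},{"tx": -7.4,"ty": -11.64,"tz": 0,"rx": 0,"ry": 0,"rz": -1.09,"grip": 1.8},{"tx": -8.62,"ty": -12.21,"tz": 0,"rx": 0,"ry": 0,"rz": -1.19,"grip": 1.8},{"tx": -9.9,"ty": -12.64,"tz": 0,"rx": 0,"ry": 0,"rz": -1.29,"grip": 1.8},{"tx": -11.21,"ty": -12.95,"tz": 0,"rx": 0,"ry": 0,"rz": -1.39,"grip": 1.8},{"tx": -11.21,"ty": -12.95,"tz": 0,"rx": 0,"ry": 0,"rz": -1.39,"grip": 1.8}])

```text
time: 23.32
ee_pos: [487.6, -359.4, 58.8]
eef_rot: [-1.763, 2.599, -0.004]
ft_force: [0.8, -0.4, 0.3]
opening: 18.0
grip_force: 0.0
```

Run:
```python
from h import *
s=r.state();print(s['opening'],s['grip_force'],s['ft_force'])
T=np.array([533.8,-312.9]);a=-.03;Rt=np.array([[np.cos(a),-np.sin(a)],[np.sin(a),np.cos(a)]])
for q in (.3,.2,.1,.05,0,-.05):
    p=T+Rt@np.array([-135*np.sin(q),80-135*np.cos(q)]);print(round(q,2),end=' ');goal([*p,60],np.pi+a-q)
```

```text
18.016249611065117 0.0 [ 0.80338558 -0.39621153  0.30497755]
0.3 t [-0.06 -0.5  -0.12] rz -0.049 q6 -0.012 pos [ 487.6 -359.4   58.8] tilt [ 0.002 -0.001 -1.   ]
0.2 t [-0.19 -1.84 -0.12] rz -0.149 q6 -0.012 pos [ 487.6 -359.4   58.8] tilt [ 0.002 -0.001 -1.   ]
0.1 t [-0.46 -3.16 -0.11] rz -0.249 q6 -0.012 pos [ 487.6 -359.4   58.8] tilt [ 0.002 -0.001 -1.   ]
0.05 t [-0.64 -3.81 -0.11] rz -0.299 q6 -0.012 pos [ 487.6 -359.4   58.8] tilt [ 0.002 -0.001 -1.   ]
0 t [-0.86 -4.45 -0.11] rz -0.349 q6 -0.012 pos [ 487.6 -359.4   58.8] tilt [ 0.002 -0.001 -1.   ]
-0.05 t [-1.11 -5.08 -0.11] rz -0.399 q6 -0.012 pos [ 487.6 -359.4   58.8] tilt [ 0.002 -0.001 -1.   ]
```

Request:
servo_tool(targets=[{"tx": -0.06,"ty": -0.5,"tz": 0,"rx": 0,"ry": 0,"rz": -0.05,"grip": 1.8},{"tx": -0.12,"ty": -1.2,"tz": 0,"rx": 0,"ry": 0,"rz": -0.1,"grip": 1.8},{"tx": -0.19,"ty": -1.84,"tz": 0,"rx": 0,"ry": 0,"rz": -0.15,"grip": 1.8},{"tx": -0.32,"ty": -2.5,"tz": 0,"rx": 0,"ry": 0,"rz": -0.2,"grip": 1.8},{"tx": -0.46,"ty": -3.16,"tz": 0,"rx": 0,"ry": 0,"rz": -0.25,"grip": 1.8},{"tx": -0.64,"ty": -3.81,"tz": 0,"rx": 0,"ry": 0,"rz": -0.3,"grip": 1.8},{"tx": -0.86,"ty": -4.45,"tz": 0,"rx": 0,"ry": 0,"rz": -0.35,"grip": 1.8},{"tx": -0.86,"ty": -4.45,"tz": 0,"rx": 0,"ry": 0,"rz": -0.35,"grip": 1.8},{"tx": -0.86,"ty": -4.45,"tz": 0,"rx": 0,"ry": 0,"rz": -0.35,"grip": 1.8}])

```text
time: 24.07
ee_pos: [525.6, -366.1, 58.3]
eef_rot: [2.179, -2.256, -0.013]
ft_force: [-6.3, -0.4, 4.0]
opening: 18.2
grip_force: 3.4
```

Request:
servo_tool(targets=[{"tx": 0,"ty": -0.15,"tz": 0,"rx": 0,"ry": 0,"rz": 0,"grip": 1.8},{"tx": 0,"ty": -0.3,"tz": 0,"rx": 0,"ry": 0,"rz": 0,"grip": 1.8},{"tx": 0,"ty": -0.4,"tz": 0,"rx": 0,"ry": 0,"rz": 0,"grip": 1.8},{"tx": 0,"ty": -0.4,"tz": 0,"rx": 0,"ry": 0,"rz": 0,"grip": 1.8}])

```text
time: 24.4
ee_pos: [528.2, -366.4, 58.2]
eef_rot: [2.178, -2.256, -0.016]
ft_force: [-8.0, -3.0, 3.0]
opening: 18.1
grip_force: 4.1
```

Request:
servo_tool(targets=[{"tx": 0,"ty": -0.2,"tz": 0,"rx": 0,"ry": 0,"rz": 0,"grip": 1.8},{"tx": 0,"ty": -0.4,"tz": 0,"rx": 0,"ry": 0,"rz": 0,"grip": 1.8},{"tx": 0,"ty": -0.5,"tz": 0,"rx": 0,"ry": 0,"rz": 0,"grip": 1.8},{"tx": 0,"ty": -0.5,"tz": 0,"rx": 0,"ry": 0,"rz": 0,"grip": 1.8},{"tx": 0,"ty": -0.5,"tz": 0,"rx": 0,"ry": 0,"rz": 0,"grip": 1.8}])

```text
time: 24.82
ee_pos: [535.0, -366.9, 58.3]
eef_rot: [2.18, -2.256, -0.011]
ft_force: [-8.4, -2.0, 4.0]
opening: 18.2
grip_force: 3.9
```

Request:
servo_tool(targets=[{"tx": 0,"ty": -0.2,"tz": 0,"rx": 0,"ry": 0,"rz": 0,"grip": 1.8},{"tx": 0,"ty": -0.4,"tz": 0,"rx": 0,"ry": 0,"rz": 0,"grip": 1.8},{"tx": 0,"ty": -0.4,"tz": 0,"rx": 0,"ry": 0,"rz": 0,"grip": 1.8},{"tx": 0,"ty": -0.4,"tz": 0,"rx": 0,"ry": 0,"rz": 0,"grip": 1.8}])

```text
time: 25.15
ee_pos: [535.3, -366.8, 58.1]
eef_rot: [2.176, -2.253, -0.022]
ft_force: [-14.5, -2.5, 6.3]
opening: 17.8
grip_force: 7.2
```

It's firmly against the stop: no motion while the force doubles. Ease off, open, rise and verify.

Request:
servo_tool(targets=[{"tx": 0,"ty": 0.5,"tz": 0,"rx": 0,"ry": 0,"rz": 0,"grip": 2.0},{"tx": 0,"ty": 1.0,"tz": 0,"rx": 0,"ry": 0,"rz": 0,"grip": 2.6},{"tx": 0,"ty": 1.0,"tz": 0,"rx": 0,"ry": 0,"rz": 0,"grip": 2.8},{"tx": 0,"ty": 1.0,"tz": 0,"rx": 0,"ry": 0,"rz": 0,"grip": 2.8},{"tx": 0,"ty": 1.0,"tz": 0,"rx": 0,"ry": 0,"rz": 0,"grip": 2.8},{"tx": 0,"ty": 1.0,"tz": -1,"rx": 0,"ry": 0,"rz": 0,"grip": 2.8},{"tx": 0,"ty": 1.0,"tz": -3,"rx": 0,"ry": 0,"rz": 0,"grip": 2.8},{"tx": -1,"ty": 1.0,"tz": -6,"rx": 0,"ry": 0,"rz": 0,"grip": 2.8},{"tx": -3,"ty": 1.0,"tz": -9,"rx": 0,"ry": 0,"rz": 0,"grip": 2.8},{"tx": -6,"ty": 1.0,"tz": -12,"rx": 0,"ry": 0,"rz": 0,"grip": 2.8},{"tx": -9,"ty": 1.0,"tz": -15,"rx": 0,"ry": 0,"rz": 0,"grip": 2.8},{"tx": -9,"ty": 1.0,"tz": -16,"rx": 0,"ry": 0,"rz": 0,"grip": 2.8},{"tx": -9,"ty": 1.0,"tz": -16,"rx": 0,"ry": 0,"rz": 0,"grip": 2.8},{"tx": -9,"ty": 1.0,"tz": -16,"rx": 0,"ry": 0,"rz": 0,"grip": 2.8}])

```text
time: 26.32
ee_pos: [536.4, -276.6, 219.7]
eef_rot: [-2.186, 2.254, -0.003]
ft_force: [-0.6, -0.8, 0.4]
opening: 28.1
grip_force: 0.0
```

Run:
```python
from h import *
s=r.state();print(s['time'],s['ee_pos'],s['ft_force'])
c=snap('wrist');g=c['frame'].astype(int);T=np.array([533.8,-312.9]);a=-.03;Rt=np.array([[np.cos(a),-np.sin(a)],[np.sin(a),np.cos(a)]])
W=lambda x,y,z:np.r_[T+Rt@np.array([x,y]),z]
print('knob px if shut',proj(c,W(0,-55,63)),'if q=.08',proj(c,W(-135*np.sin(.08),80-135*np.cos(.08),63)))
u=proj(c,W(0,-55,68))[0].astype(int);w=30
m=np.zeros(g.shape[:2],np.uint8);m[max(u[1]-w,0):u[1]+w,u[0]-w:u[0]+w]=(g.max(2)<55)[max(u[1]-w,0):u[1]+w,u[0]-w:u[0]+w]
n,l,st,ce=cv2.connectedComponentsWithStats(m)
for i in range(1,n):
    if st[i,4]>30:
        k=((cast(c,ce[i],66)[0,:2]-T)@Rt);print(st[i],ce[i].round(1),'tray',k.round(1),'q',np.arctan2(-k[0],80-k[1]))
# bar centreline near (0,-5): profile over tray x at bar top z=52
for y in(5,-5,-30):
    xs=np.arange(-25,26,1.);P=np.array([W(x,y,52) for x in xs]);v=proj(c,P).astype(np.float32)
    print(y,cv2.remap(c['frame'],v[:,0][None],v[:,1][None],cv2.INTER_LINEAR)[0].mean(1).astype(int).tolist())
pickle.dump(c,open('w11.pkl','wb'))
```

```text
26.3167 [ 536.39186737 -276.59408191  219.67168079] [-0.63967156 -0.78788076  0.39689545]
knob px if shut [[285.72091922  96.44532039]] if q=.08 [[297.34838717  96.94427219]]
[280  88  13  16  56] [285.4  95.8] tray [  0.3 -55.4] q -0.0024797604883818377
5 [184, 186, 188, 168, 104, 86, 95, 99, 102, 91, 78, 74, 79, 120, 144, 148, 150, 151, 148, 136, 129, 128, 131, 138, 142, 141, 140, 140, 138, 135, 125, 122, 128, 109, 100, 101, 105, 103, 92, 80, 79, 85, 97, 110, 133, 119, 99, 152, 168, 168, 168]
-5 [170, 170, 173, 152, 107, 89, 95, 99, 98, 97, 97, 97, 97, 119, 137, 139, 139, 141, 136, 129, 132, 138, 139, 139, 142, 141, 140, 140, 138, 135, 125, 122, 132, 119, 104, 100, 98, 98, 98, 99, 99, 98, 97, 104, 130, 117, 107, 149, 168, 169, 167]
-30 [189, 189, 190, 188, 189, 189, 189, 190, 190, 191, 190, 191, 190, 188, 187, 189, 191, 191, 183, 155, 145, 151, 152, 151, 150, 144, 142, 142, 141, 137, 123, 114, 121, 122, 148, 180, 185, 182, 181, 183, 185, 184, 184, 185, 184, 184, 184, 184, 184, 184, 184]
```

The knob measures q = -0.002, so the keeper is shut. One last numeric check of the tools and bystanders before handing in.

Run:
```python
from h import *
c=fix(pickle.load(open('w11.pkl','rb')));T=np.array([533.8,-312.9]);a=-.03;Rt=np.array([[np.cos(a),-np.sin(a)],[np.sin(a),np.cos(a)]])
W=lambda x,y,z:np.r_[T+Rt@np.array([x,y]),z]
def prof(pts):
    v=proj(c,np.array(pts)).astype(np.float32);return cv2.remap(c['frame'],v[:,0][None],v[:,1][None],cv2.INTER_LINEAR)[0].mean(1).astype(int).tolist()
for x in(-38,38):print('block y -46..-6',x,prof([W(x,y,41) for y in np.arange(-46,-5,2.)]))
print('block x',prof([W(x,-30,41) for x in np.r_[-54:-38:2,38:54:2]]))
for x in(-45,-15,15,45):print('hp y 10..50',x,prof([W(x,y,27) for y in np.arange(10,51,2.)]))
t0=fix(pickle.load(open('c0.pkl','rb'))['top']);t=snap('top')
d=np.abs(t['frame'].astype(int)-t0['frame']).max(2)
for n,p in(('plum',(187,208)),('beige',(235,214)),('tub',(320,224)),('cream',(402,180))):print(n,d[p[1]-8:p[1]+8,p[0]-8:p[0]+8].mean().round(1))
```

```text
block y -46..-6 -38 [146, 141, 137, 131, 175, 191, 190, 189, 190, 190, 190, 190, 189, 189, 189, 192, 145, 148, 149, 148, 149]
block y -46..-6 38 [132, 133, 134, 125, 176, 181, 181, 180, 181, 181, 181, 179, 179, 177, 178, 180, 122, 127, 125, 127, 125]
block x [150, 147, 151, 149, 184, 190, 190, 190, 181, 183, 176, 114, 98, 96, 127, 136]
hp y 10..50 -45 [144, 146, 143, 137, 138, 60, 106, 136, 154, 184, 189, 190, 187, 180, 164, 141, 148, 147, 146, 146, 93]
hp y 10..50 -15 [101, 102, 114, 130, 83, 99, 131, 156, 173, 186, 187, 188, 188, 181, 175, 162, 125, 100, 104, 103, 103]
hp y 10..50 15 [105, 108, 98, 97, 85, 93, 132, 148, 171, 184, 187, 188, 186, 181, 175, 166, 125, 105, 106, 106, 107]
hp y 10..50 45 [138, 138, 138, 139, 120, 58, 89, 117, 128, 152, 163, 159, 162, 106, 96, 77, 97, 96, 94, 96, 66]
plum 5.2
beige 4.7
tub 68.8
cream 5.0
```

Run:
```python
from h import *
S=lambda p:(np.array(p,float)+.5)*.7-.5
for f,p in(('w4',(208,175)),('w9',(96,167))):print(f,cast(fix(pickle.load(open(f+'.pkl','rb'))),S([p]),44).round(0))
print(r.sign_off())
```

```text
w4 [[ 543. -126.   44.]]
w9 [[ 545. -128.   44.]]
the job is handed in; nothing more can be done
None
```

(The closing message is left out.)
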